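# Tighten a boxed-in foot nut with a ring spanner, stroke by stroke

### The job

Tighten the big hexagon nut in the pocket of the grey column foot clockwise (seen from above) with the ring spanner until it comes up against its stop. The pocket walls leave only a short swing, so lift the spanner off and reseat it for another stroke as often as needed, then lay the spanner flat on the worktop beside the foot. Turn the nut only with the spanner, not with the gripper, and leave the tape measure and the glue bottle where they are.

Things in the scene. Friction and masses are not known exactly. Their poses are not given: they have to be found in the camera images.
- nut (a joint): turn of the hexagon nut in rad, growing as it turns clockwise seen from above (tightening); starts between 0 and 0.3, hard stop (tight) at 1.9. It turns stiffly (about 0.5 N m all the way) and stays where it is left.
- nut_seat (a point): point on the vertical nut axis at the nut's underside, 30 mm above the worktop, on the round boss (72 mm across) on which the seated ring rests. Turns with the nut: the spanner drops over the nut when its x axis lies along this point's x axis or any multiple of 60 degrees from it, give or take about 8 degrees. Steel nut, 46 mm across flats, straight sides 16 mm high, oiled (friction about 0.15).
- nut_top (a point): top of the stud on the nut axis, 58 mm above the worktop; a cone leads from the nut's flats up to it. The underside of the ring must rise above this to come off.
- nut_corner (a point): a corner of the nut, 26.6 mm from its axis; turns with it
- foot: grey cast column foot, fixed to the worktop; origin on the nut axis at worktop height, z up. Base plate 14 mm thick, x -60 to 110, y -75 to 75 mm. A U-shaped pocket of 12 mm walls, tops 75 mm above the worktop, surrounds the nut: cheeks with inner faces at y = -50 and 50 mm from x = -36 to 75 mm, back wall at x = 63 mm, behind it a column stub 110 mm high.
- foot_mouth (a point): middle of the pocket's open mouth, 36 mm from the nut axis along the foot's -x, axes as the foot's. The seated spanner's handle sticks out here and swings up to 45 degrees to either side of the foot's -x axis before it meets a cheek; a tightening stroke runs from the foot's -y side to its +y side. At the start the handle fits on 19 to 36 degrees to the -y side of the middle.
- spanner_grip (a point): centre of the steel ring spanner's handle, about where it balances, half-way up (11 mm above its underside). The spanner is 193 mm long and lies flat; its x axis points along the handle from the ring to the tail, z up. Handle 18 mm wide, 22 mm high, from 67 mm before this point (ring side) to 55 mm behind it. Weight 0.3 to 0.5 kg.
- spanner_ring (a point): centre of the spanner's ring on its underside, 100 mm from the grip point towards -x of the spanner. Ring 18 mm high, 75 mm across outside, with a hexagon hole 50 mm across flats right through (2 mm clear of the nut each side, so the spanner turns idly about 10 degrees before it drives the nut).
- spanner: the ring spanner: origin under the grip point on its underside, axes as for the grip point
- tape_measure: yellow tape measure, 86 x 104 x 35 mm, origin under its centre; bystander
- glue_bottle: standing white and orange glue bottle, 69 mm across, 196 mm high, origin under its centre; bystander

How it is judged:
By the outcome, as a careful person would: the job done as asked, in the order asked, and still so for the second after the job is handed in, with the robot touching nothing.
It also fails if it takes over 64 s, if anything falls off the work surface, if the arm or the gripper's body presses on something with over 40 N, if the wrist force passes 120 N, or if a joint passes its speed limit or range.

### The arm

A 7-joint arm with a two-finger parallel gripper is mounted at the origin on the work surface; the furniture and walls round the work are solid. World frame = base frame: x ahead of the robot, y to its left, z up, the work surface at z = 0. Lengths are in m, angles in rad, forces in N, time in s.
With the tool pointing down it reaches from about 0.425 to 0.875 m from the base axis. Payload 4.7 kg.
Tool frame: the origin (TCP) lies at the very end of the fingers, on their centre line; the grasp point (between the pads) lies 19 mm behind it (grip_point_offset is the z of the grasp point in the tool frame, in m); z points along the fingers, y is the direction in which the jaws open and shut (so a half turn about z gives the same grasp; the last joint's range is limited). The gripper opens to 87 mm and grips with 3 to 60 N. Pads are 19 mm wide; open, the fingers measure 117 mm over their backs; the gripper's body (75 mm by 190 mm) begins 51 mm behind the grasp point.
Start: joints at [-1.091, 0.321, -0.07, 1.45, 0.023, 1.371, -0.057], TCP at [0.292, 0.581, 0.223] pointing down, gripper open.
Joint ranges: [-2.86, 2.86], [-0.3, 2.09], [-1.38, 1.24], [0.06, 2.45], [-1.56, 4.7], [0.09, 2.05], [-2.69, 2.69]. Speed limits (rad/s): [2.57, 2.57, 3.14, 3.14, 3.14, 3.14, 3.14].

### API

Orientations are given as a unit quaternion [x, y, z, w].
In Python, from bench import * gives the robot as it stands.
- The arm moves only by the shell command python3 -m handwheel 'ROWS' [FORCE]. ROWS is JSON, a list of rows, each a list of 7 numbers: the shift along the tool's x, y, z in units of 400 mm (1.0 is 400 mm), then the turn, a rotation vector about the tool's x, y, z in units of pi rad (1.0 is pi rad), then the opening, from 0 (shut) to 1 (fully open). A call has 1 to 8 rows; each row is the pose to reach, as a shift and turn from the pose commanded when the call began, along the tool's axes at that moment, turning the shorter way round; what a row does not reach only later rows make up. A row lasts 1/12 s, in which the tool goes at most 41.7 mm and 7.16 degrees, less where a joint would pass 70% of its speed; a pose out of reach is approached as far as the arm can. A call with a number of a shift or a turn outside -1 to 1 is refused whole. A call with a gripper value outside its range is refused whole. The fingers move at their own pace and stop on an object; FORCE is the grip in N (left out, the last holds). Time passes only in rows, so rows that repeat a pose let the fingers close. It gives the time, the measured TCP pose, the force and the opening at its end, in the units of the state.
- get_state(): the state, without advancing time (a new reading comes with each control period).
- get_image(name): name is "scene" or "top"; returns a dict with "image" (384x512x3 uint8, red, green, blue), "mtx" (3x3 intrinsics, pixels), "k1" (the pictures are not rectified: a ray, as slopes to the right and down, at radius r is drawn at 1 + k1 r^2 times it, then the intrinsics apply), "rvec" (rotation vector, rad) and "tvec" (3), from world to camera coordinates, as OpenCV has them. Camera axes: x right, y down, z forward; pixel columns grow to the right and rows downward; lengths in m; the calibration is good to about 2 mm. A picture is of the moment at which its call begins. There is no depth.
- sign_off(): hands the job in, once; it reports no verdict.
Trained networks look in a picture, given as the dict that the camera call returned (one of the last four; its "shot" number tells which), for a name from the list of things; names that differ only in an ending like _2 or _b are one class to them, and where a whole thing is asked for, a point or a joint stands for the part that bears it (a point fixed in the world has none). Each returns a list of dicts, best first, with "conf" (0 to 1); they miss things now and then, are a little off and sometimes report something else, mostly with a low value. They report only what shows in the picture. A call takes as long as a camera call.
- search_frame(picture, name): "rect" ([left, top, width, height] in pixels, round what is visible of it).
- outline_of(picture, name): "pixels" (384x512 bool, what is visible of it) and "rect" ([left, top, width, height] in pixels, round what is visible of it).
- pinpoint(picture, name): "xy" ([column, row] in pixels: a listed point, or the origin of a listed thing).
The state is a dict: "time": time; "joints": joint angles; "dq": joint speeds; "tau": joint torques, N m; "tool_pos": TCP position; "tool_rot": TCP orientation; "contact_force": force on the tool from outside, world axes, zero at the start; "ft_torque": the same for the moment, N m; "width": opening from 0.0 (shut) to 1.0 (fully open).
Only numpy, scipy, OpenCV 4.12 (cv2) and the standard library are available. Lean on these libraries where they do the work, as an engineer would, in place of code of your own. Each camera call takes 0.05 s, during which the arm holds its last target.

## Working session

There is one attempt and no reset: what is moved stays moved. The work goes in short steps, Python scripts to look and compute and a shell command to move; the robot and the scene stay as the last step left them, time stands still between calls to the robot, and variables do not carry over. Pictures are saved under pics/ and viewed, and the job is handed in when it is done.

```bash
ls; mkdir -p pics
cat > h.py <<'E'
from bench import *
import numpy as np, cv2
from scipy.spatial.transform import Rotation as R
def snap(n,f):
    p=get_image(n); cv2.imwrite('pics/'+f+'.png',p['image'][:,:,::-1]); return p
def ray(p,xy):
    m=np.array(p['mtx']);x=(xy[0]-m[0,2])/m[0,0];y=(xy[1]-m[1,2])/m[1,1]
    u,v=x,y
    for _ in range(30):
        s=1+p['k1']*(u*u+v*v);u,v=x/s,y/s
    Rm=cv2.Rodrigues(np.array(p['rvec'],float))[0];t=np.array(p['tvec'],float).ravel()
    return -Rm.T@t, Rm.T@np.array([u,v,1.])
def atz(p,xy,z):
    c,d=ray(p,xy);return c+d*(z-c[2])/d[2]
def tri(p1,a,p2,b):
    c1,d1=ray(p1,a);c2,d2=ray(p2,b)
    A=np.stack([d1,-d2],1);s=np.linalg.lstsq(A,c2-c1,rcond=None)[0]
    q1=c1+s[0]*d1;q2=c2+s[1]*d2
    return (q1+q2)/2,np.linalg.norm(q1-q2)
def proj(p,X):
    Rm=cv2.Rodrigues(np.array(p['rvec'],float))[0];q=Rm@np.array(X,float)+np.array(p['tvec'],float).ravel()
    u,v=q[:2]/q[2];s=1+p['k1']*(u*u+v*v);m=np.array(p['mtx'])
    return np.array([m[0,0]*u*s+m[0,2],m[1,1]*v*s+m[1,2]])
def tool_delta(pos,rot=None):
    "shift row units from current measured pose to pos"
    s=get_state();T=R.from_quat(s['tool_rot'])
    d=T.inv().apply(np.array(pos)-s['tool_pos'])/0.4
    return d
E
python3 - <<'E'
from h import *
np.set_printoptions(precision=4,suppress=True)
a=snap('scene','s0');b=snap('top','t0')
for p,n in((a,'scene'),(b,'top')):
    print(n,-cv2.Rodrigues(p['rvec'])[0].T@np.array(p['tvec']).ravel())
for n in['nut_seat','nut_top','nut_corner','foot','foot_mouth','spanner_grip','spanner_ring','spanner','tape_measure','glue_bottle']:
    x=pinpoint(a,n);y=pinpoint(b,n)
    print(n,[(np.round(i['xy'],1),round(i['conf'],2)) for i in x[:2]],[(np.round(i['xy'],1),round(i['conf'],2)) for i in y[:2]])
    if x and y: print('   ',tri(a,x[0]['xy'],b,y[0]['xy']))
print(get_state())
E
```

```text
pics
scene [-0.018  -1.0077  0.8796]
top [0.3865 0.0481 1.3239]
nut_seat [(array([290.3, 199.5]), 0.65)] [(array([249.7, 140.3]), 0.45)]
    (array([0.6372, 0.0525, 0.0133]), np.float64(0.002467526740477116))
nut_top [(array([290.8, 189.6]), 0.44)] [(array([253.5, 135.3]), 0.71)]
    (array([0.6387, 0.043 , 0.0596]), np.float64(0.013067553049294977))
nut_corner [(array([292.6, 197.3]), 0.58)] [(array([259.4, 143.2]), 0.74)]
    (array([0.6243, 0.0218, 0.0445]), np.float64(0.0021198454604141118))
foot [(array([290.4, 203.5]), 0.84)] [(array([250. , 141.6]), 0.81)]
    (array([ 0.6366,  0.0513, -0.0024]), np.float64(0.0013742640996249752))
foot_mouth [(array([281.1, 200.5]), 0.76)] [(array([255.6, 149.3]), 0.57)]
    (array([0.5994, 0.0368, 0.0333]), np.float64(0.015024545558245386))
spanner_grip [(array([294.9, 289.7]), 0.6)] [(array([364.3, 203.1]), 0.98)]
    (array([ 0.4385, -0.3037,  0.0103]), np.float64(0.006337860520858398))
spanner_ring [(array([331.2, 287.4]), 0.73)] [(array([369.6, 176.7]), 0.8)]
    (array([ 0.5285, -0.3297, -0.0044]), np.float64(0.006374500951932197))
spann
[... 266 characters left out ...]
76, 0.3374, 0.0065]), np.float64(0.00028618031329925506))
glue_bottle [(array([229.2, 152.3]), 0.62)] [(array([120.4, 149.7]), 0.64)]
    (array([0.6054, 0.4647, 0.0075]), np.float64(0.012544485743301522))
{'time': 1.1, 'joints': array([-1.0909,  0.321 , -0.0701,  1.4505,  0.0226,  1.3708, -0.0569]), 'dq': array([ 0.0001, -0.0009,  0.0007,  0.0008,  0.0007,  0.0012,  0.0005]), 'tau': array([ -0.0003, -49.1116,  -0.4032, -31.2771,  -0.0637,   0.0336,
         0.    ]), 'tool_pos': array([0.292 , 0.5808, 0.2226]), 'tool_rot': array([0.2308, 0.973 , 0.0001, 0.    ]), 'contact_force': array([-0.2554,  0.2178,  0.0535]), 'ft_torque': array([ 0.0184,  0.0046, -0.0017]), 'width': 1.004712881686313}
```

View pictures.

Run:
```python
import cv2,numpy as np
a=cv2.imread('pics/s0.png');b=cv2.imread('pics/t0.png')
cv2.imwrite('pics/s0c.png',cv2.resize(a[140:320,200:380],(800,600),interpolation=cv2.INTER_CUBIC)[:600])
cv2.imwrite('pics/t0c.png',cv2.resize(b[90:240,200:400],(800,600),interpolation=cv2.INTER_CUBIC))
```

```text
(no output)
```

View pics/s0.png

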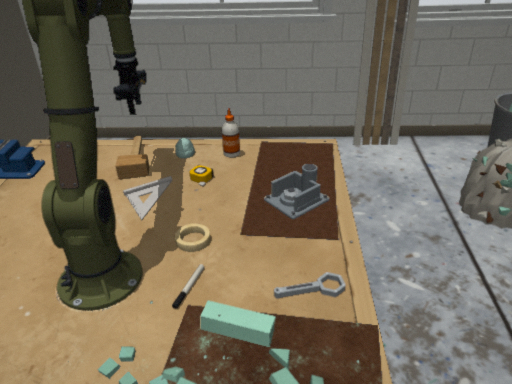

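View pics/t0.png

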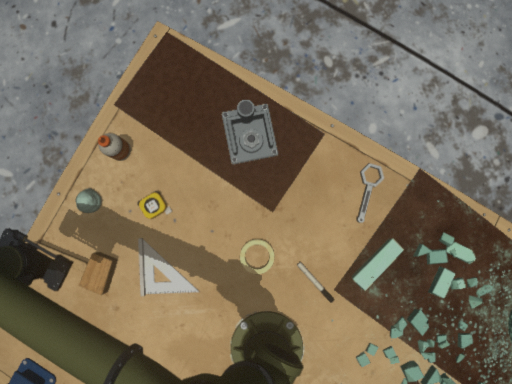

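View pics/t0c.png

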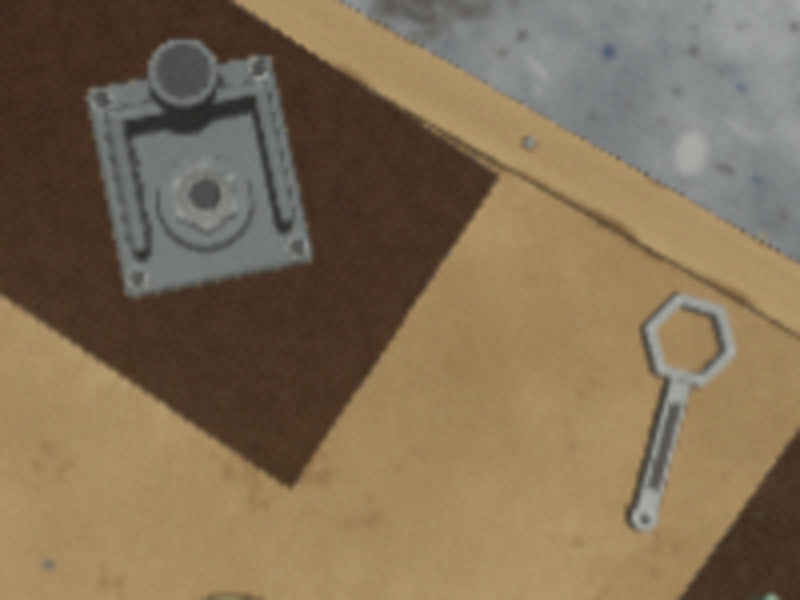

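View pics/s0c.png

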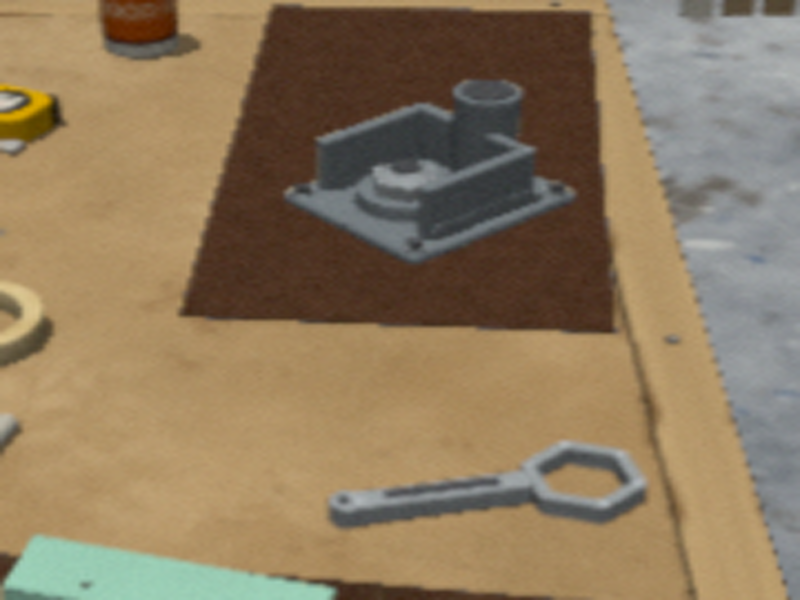

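```bash
cat > fit.py <<'E'
from h import *
import pickle,sys
def capture(f,names):
    d={}
    for n in('scene','top'):
        p=snap(n,f+'_'+n)
        m={}
        for k in names:
            o=outline_of(p,k)
            if o: m[k]=(o[0]['pixels'],o[0]['conf'],o[0]['rect'])
        d[n]=(p,m)
    pickle.dump(d,open(f+'.pkl','wb')); return d
E
python3 - <<'E'
from fit import *
d=capture('c0',['foot','spanner','nut'])
for n in d:
    p,m=d[n]; print(n,p['mtx'][0],p['k1'],{k:(round(v[1],2),v[2],int(v[0].sum())) for k,v in m.items()})
    im=p['image'][:,:,::-1].copy()
    for k,v in m.items():
        im[v[0]]=im[v[0]]//2+np.array([0,0,120],np.uint8)
    r={'scene':(160,310,255,355),'top':(90,230,210,400)}[n]
    c=im[r[0]:r[1],r[2]:r[3]];s=min(800/c.shape[1],600/c.shape[0])
    cv2.imwrite(f'pics/m_{n}.png',cv2.resize(c,None,fx=s,fy=s,interpolation=0))
E
```

```text
scene [449.70214223   0.         258.73394717] 0.04033052368358845 {'foot': (0.74, [264.2, 167.2, 65.3, 52.4], 1983), 'spanner': (0.91, [274.0, 272.5, 72.7, 23.7], 920), 'nut': (0.53, [284.1, 188.0, 11.7, 11.8], 109)}
top [425.05530607   0.         249.62641012] -0.12571293549619908 {'foot': (0.73, [222.8, 100.7, 57.2, 64.8], 2658), 'spanner': (0.68, [358.1, 164.6, 30.3, 60.4], 463), 'nut': (0.6, [246.2, 130.5, 13.6, 15.2], 196)}
```

View pics/m_top.png

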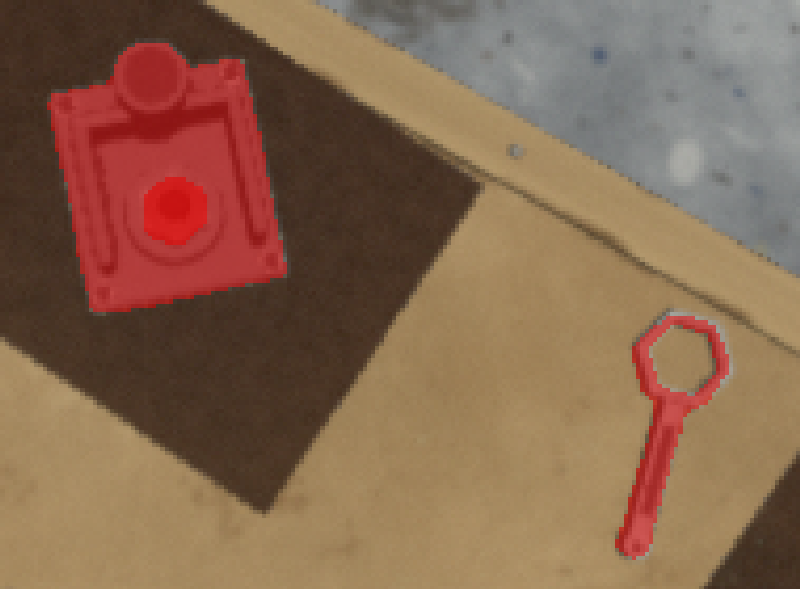

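View pics/m_scene.png

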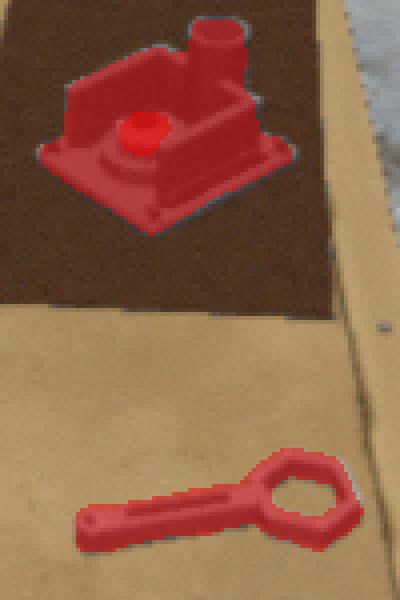

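```bash
cat >> fit.py <<'E'
from scipy.optimize import minimize
SS=4
def box(x0,x1,y0,y1,z0,z1): return np.array([[x,y,z] for x in(x0,x1) for y in(y0,y1) for z in(z0,z1)])/1000.
def prism(cx,cy,r,z0,z1,n=6,ph=0):
    a=ph+np.arange(n)*2*np.pi/n
    return np.array([[cx+r*np.cos(t),cy+r*np.sin(t),z] for t in a for z in(z0,z1)])/1000.
def projs(p,X):
    Rm=cv2.Rodrigues(np.array(p['rvec'],float))[0];q=X@Rm.T+np.array(p['tvec'],float).ravel()
    uv=q[:,:2]/q[:,2:];s=1+p['k1']*(uv**2).sum(1,keepdims=True);m=np.array(p['mtx'])
    return uv*s*[m[0,0],m[1,1]]+[m[0,2],m[1,2]]
def sil(p,parts,pose,win,holes=()):
    x,y,z,yaw=pose;r=R.from_euler('z',yaw).as_matrix()
    l,t,w,h=win;im=np.zeros((h*SS,w*SS),np.uint8)
    def f(X):
        q=projs(p,X@r.T+[x,y,z]);return (q-[l,t]+0.5)*SS-0.5
    for P in parts:
        hl=cv2.convexHull(f(P).astype(np.float32));cv2.fillConvexPoly(im,np.round(hl*16).astype(np.int32),255,shift=4)
    for P in holes: # prism: hole visible = intersect of top & bottom faces
        m=None
        for k in(0,1):
            t_=np.zeros_like(im);cv2.fillConvexPoly(t_,np.round(cv2.convexHull(f(P[k::2]).astype(np.float32))*16).astype(np.int32),255,shift=4)
            m=t_ if m is None else m&t_
        im[m>0]=0
    return cv2.resize(im,(w,h),interpolation=cv2.INTER_AREA)/255.
def cost(views,parts,pose,holes=()):
    c=0
    for p,mask,win in views:
        l,t,w,h=win
        c+=((sil(p,parts,pose,win,holes)-mask[t:t+h,l:l+w])**2).sum()
    return c
def win(rect,pad=6): return [int(rect[0])-pad,int(rect[1])-pad,int(rect[2])+2*pad,int(rect[3])+2*pad]
def fitpose(views,mk,x0,scale):
    best=None
    for k in range(3):
        s=np.vstack([x0]+[x0+np.eye(len(x0))[i]*scale[i]*(1 if k%2==0 else -1) for i in range(len(x0))])
        r=minimize(lambda v:cost(views,*mk(v)),x0,method='Nelder-Mead',options=dict(initial_simplex=s,maxiter=600,xatol=1e-5,fatol=1e-3))
        x0=r.x
        if best is None or r.fun<best.fun:best=r
    return best
def mkfoot(v,z=0.):
    x,y,yaw,sx,sr=v[:5]
    return [box(-60,110,-75,75,0,14),box(-36,75,50,62,14,75),box(-36,75,-62,-50,14,75),box(63,75,-62,62,14,75),prism(sx*1000,0,sr*1000,14,110,24)],(x,y,z,yaw)
def mkspan(v,z=0.,ph=np.pi/6,ro=37.5):
    x,y,yaw=v[:3]
    if len(v)>3: z=v[3]
    return [box(-67,46,-9,9,0,22),prism(46,0,9,0,22,16),prism(-100,0,ro/np.cos(np.pi/6),0,18,6,ph)],(x,y,z,yaw),[prism(-100,0,25/np.cos(np.pi/6),0,18,6,ph)]
E
python3 - <<'E'
from fit import *
np.set_printoptions(precision=4,suppress=True)
d=pickle.load(open('c0.pkl','rb'))
V={}
for n in d:
    p,m=d[n]
    for k in m: V[n,k]=(p,m[k][0].astype(float),win(m[k][2]))
for s in(['scene'],['top'],['scene','top']):
    r=fitpose([V[n,'foot'] for n in s],mkfoot,np.array([.637,.051,.37,.085,.018]),[.01,.01,.1,.01,.004]);print('foot',s,r.x,r.fun)
for ph in(np.pi/6,0):
  for s in(['scene'],['top'],['scene','top']):
    r=fitpose([V[n,'spanner'] for n in s],lambda v:mkspan(v,ph=ph),np.array([.44,-.303,2.87]),[.01,.01,.1]);print('span',ph,s,r.x,r.fun, 'ring',r.x[:2]-.1*np.array([np.cos(r.x[2]),np.sin(r.x[2])]))
  r=fitpose([V[n,'spanner'] for n in s],lambda v:mkspan(v,ph=ph),np.array([.44,-.303,2.87,0]),[.01,.01,.1,.01]);print('span z',ph,s,r.x,r.fun)
E
```

```text
foot ['scene'] [0.6382 0.0549 0.1895 0.0799 0.0214] 176.48362937331797
foot ['top'] [0.6367 0.049  0.2014 0.0805 0.0264] 40.14585159554018
foot ['scene', 'top'] [0.6371 0.0494 0.2028 0.0815 0.0242] 245.19501730103804
span 0.5235987755982988 ['scene'] [ 0.4335 -0.3002  2.8595] 119.6404767397155 ring [ 0.5295 -0.328 ]
span 0.5235987755982988 ['top'] [ 0.4341 -0.302   2.8423] 143.5657208765859 ring [ 0.5297 -0.3315]
span 0.5235987755982988 ['scene', 'top'] [ 0.4339 -0.3012  2.85  ] 286.4450134563629 ring [ 0.5297 -0.3299]
span z 0.5235987755982988 ['scene', 'top'] [ 0.4334 -0.3013  2.8511  0.0011] 275.3791311034218
span 0 ['scene'] [ 0.4329 -0.3004  2.8571] 130.92798154555942 ring [ 0.5289 -0.3284]
span 0 ['top'] [ 0.4341 -0.3021  2.844 ] 155.64648981161093 ring [ 0.5297 -0.3315]
span 0 ['scene', 'top'] [ 0.4335 -0.3011  2.8529] 301.1118800461361 ring [ 0.5293 -0.3296]
span z 0 ['scene', 'top'] [ 0.4327 -0.3014  2.8475  0.0014] 291.9056670511342
```

View overlays.

Run:
```python
from fit import *
d=pickle.load(open('c0.pkl','rb'))
f=np.array([.6370,.0492,.2020,.081,.025]);s=np.array([.4338,-.3014,2.848])
tiles=[]
for n in d:
    p,m=d[n]
    print(n,[atz(p,pinpoint(p,'foot')[0]['xy'],0)] if 0 else '')
    for k,(parts,pose,*h) in(('foot',mkfoot(f)),('spanner',mkspan(s))):
        l,t,w,hh=win(m[k][2],4)
        c=p['image'][t:t+hh,l:l+w,::-1]
        S=6;c=cv2.resize(c,None,fx=S,fy=S,interpolation=cv2.INTER_CUBIC)
        r=R.from_euler('z',pose[3]).as_matrix()
        P=list(parts)+(list(h[0]) if h else [prism(0,0,26.6,30,46,6,0),prism(0,0,36,30,30.1,30)])
        for X in P:
            for a in (X[0::2],X[1::2]):
                q=(projs(p,a@r.T+list(pose[:3]))-[l,t]+.5)*S-.5
                q=cv2.convexHull(q.astype(np.float32))
                cv2.polylines(c,[np.round(q*8).astype(np.int32)],True,(0,0,255) if a is X[0::2] else (0,255,0),1,cv2.LINE_AA,shift=3)
        cv2.imwrite(f'pics/ov_{n}_{k}.png',c)
```

```text
scene 
top
```

View pics/ov_top_foot.png

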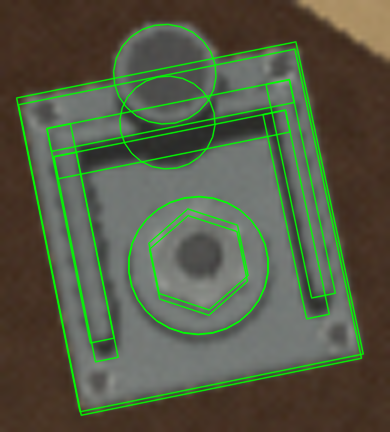

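View pics/ov_scene_foot.png

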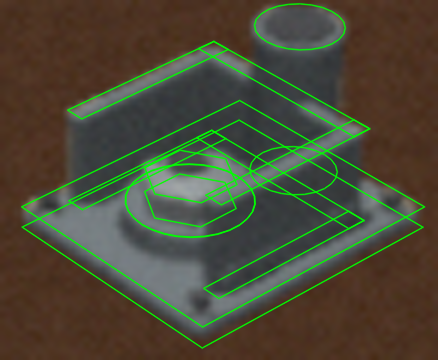

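View pics/ov_top_spanner.png

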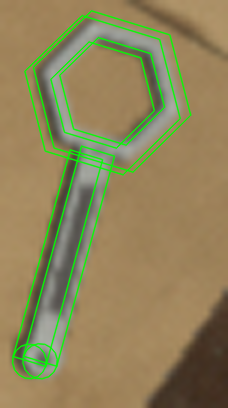

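View pics/ov_scene_spanner.png

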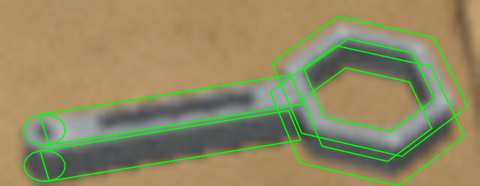

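Run:
```python
from fit import *
np.set_printoptions(precision=4,suppress=True)
d=pickle.load(open('c0.pkl','rb'))
V={n:(d[n][0],d[n][1]['spanner'][0].astype(float),win(d[n][1]['spanner'][2])) for n in d}
for ph in(np.pi/6,0):
  for s in(['scene'],['top'],['scene','top']):
    r=fitpose([V[n] for n in s],lambda v:mkspan(v[:3],ph=ph,ro=v[3]*1000),np.array([.434,-.302,2.85,.034]),[.01,.01,.1,.003]);print('span',ph,s,r.x,r.fun, 'ring',r.x[:2]-.1*np.array([np.cos(r.x[2]),np.sin(r.x[2])]))
p=d['top'][0];c=p['image'][155:235,350:400,::-1];cv2.imwrite('pics/sp.png',cv2.resize(c,None,fx=7,fy=7,interpolation=cv2.INTER_CUBIC))
c=p['image'][120:160,228:272,::-1];cv2.imwrite('pics/nut.png',cv2.resize(cv2.normalize(c,None,0,255,cv2.NORM_MINMAX),None,fx=14,fy=14,interpolation=cv2.INTER_CUBIC))
```

```text
span 0.5235987755982988 ['scene'] [ 0.4334 -0.3002  2.8511  0.0334] 47.84582852748943 ring [ 0.5292 -0.3289]
span 0.5235987755982988 ['top'] [ 0.4334 -0.3018  2.85    0.0314] 40.43378700499808 ring [ 0.5292 -0.3306]
span 0.5235987755982988 ['scene', 'top'] [ 0.4335 -0.3011  2.8509  0.0323] 111.16887351018839 ring [ 0.5293 -0.3297]
span 0 ['scene'] [ 0.4336 -0.3003  2.8536  0.0338] 91.21387158785083 ring [ 0.5295 -0.3287]
span 0 ['top'] [ 0.4335 -0.3019  2.8516  0.0312] 77.34529796232219 ring [ 0.5293 -0.3305]
span 0 ['scene', 'top'] [ 0.4335 -0.3011  2.8539  0.0324] 184.83687812379856 ring [ 0.5294 -0.3295]
```

View pics/sp.png

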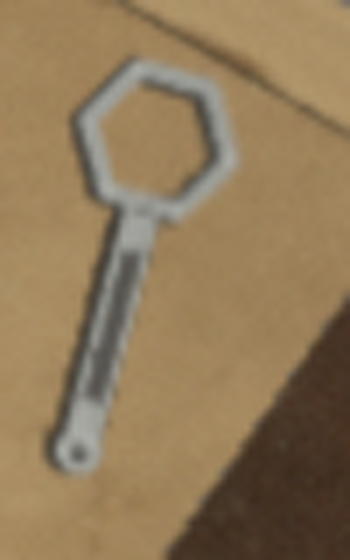

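View pics/nut.png

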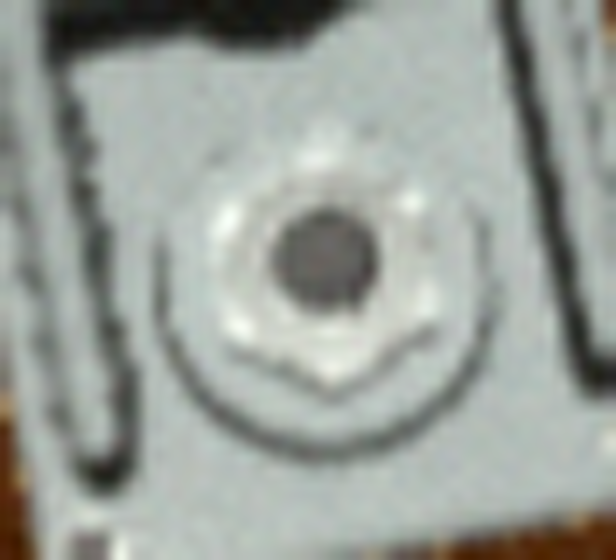

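Run:
```python
from fit import *
np.set_printoptions(precision=4,suppress=True)
p=pickle.load(open('c0.pkl','rb'))['top'][0]
f=lambda u,v:((u+.5)/14-.5+228,(v+.5)/14-.5+120)
C=np.array([atz(p,f(*c),.044) for c in[(333,388),(228,330),(435,318),(222,215),(320,142),(418,198)]])[:,:2]
c=C.mean(0);print('centre',c,np.linalg.norm(C-c,axis=1))
print(np.degrees(np.arctan2(*(C-c).T[::-1])))
print('mod60',np.degrees(np.arctan2(*(C-c).T[::-1]))%60)
top=atz(p,f(325,262),.058);print('stud',top)
yaw=.202
print('-x dir deg',np.degrees(yaw)+180)
print('joints etc',np.degrees(get_state()['joints']))
```

```text
centre [0.6382 0.0484] [0.0273 0.0258 0.0265 0.0253 0.0274 0.025 ]
[-176.8393  123.9226 -116.3455   63.8916    2.6997  -53.5393]
mod60 [3.1607 3.9226 3.6545 3.8916 2.6997 6.4607]
stud [0.6361 0.0487 0.058 ]
-x dir deg 191.57374746164263
joints etc [-62.5036  18.3915  -4.0166  83.1073   1.2952  78.5422  -3.2595]
```

```bash
cat >> h.py <<'E'
def rowto(x,y,z,yaw=None,pos0=None,q0=None):
    """row numbers (shift, turn) to TCP x,y,z, tool-x yaw deg, tool pointing down"""
    s=get_state();T=R.from_quat(s['tool_rot'] if q0 is None else q0)
    d=T.inv().apply(np.array([x,y,z])-(s['tool_pos'] if pos0 is None else pos0))/0.4
    if yaw is None: w=np.zeros(3)
    else:
        G=R.from_euler('z',yaw,degrees=True)*R.from_euler('x',180,degrees=True)
        w=(T.inv()*G).as_rotvec()/np.pi
    return np.round(np.r_[d,w],4).tolist()
def st():
    s=get_state();X=R.from_quat(s['tool_rot']).as_matrix()
    print('t',round(s['time'],2),'pos',np.round(s['tool_pos'],4),'yaw',round(np.degrees(np.arctan2(X[1,0],X[0,0])),2),'tilt',np.round(X[:2,2],4),'F',np.round(s['contact_force'],1),'M',np.round(s['ft_torque'],2),'w',round(s['width'],3),'j',np.round(s['joints'],2))
    return s
E
python3 -c "
from h import *
st();print(rowto(.55,.2,.26,73))"
```

```text
t 1.5 pos [0.292  0.5808 0.2226] yaw 153.31 tilt [0.0001 0.    ] F [-0.4 -0.3 -0.4] M [-0.05 -0.01 -0.03] w 1.002 j [-1.09  0.32 -0.07  1.45  0.02  1.37 -0.06]
[-1.0039, -0.5608, -0.0935, 0.0, -0.0, 0.4462]
```

```bash
python3 -m handwheel '[[0,0,-0.1,0,0,0.03,1],[-0.2,-0.1,-0.1,0,0,0.07,1],[-0.3,-0.17,-0.1,0,0,0.11,1],[-0.4,-0.22,-0.1,0,0,0.15,1],[-0.5,-0.28,-0.1,0,0,0.19,1],[-0.6,-0.34,-0.1,0,0,0.23,1],[-0.7,-0.39,-0.1,0,0,0.27,1],[-0.8,-0.45,-0.1,0,0,0.31,1]]' 20; python3 -c "
from h import *
st();print(rowto(.56,.05,.25,65));print(rowto(.4335,-.3015,.15,-16.7))"
```

```text
time: 2.17
tool_pos: [0.456, 0.3374, 0.2629]
tool_rot: [0.66, 0.751, 0.0, -0.0]
contact_force: [0.6, -0.3, -0.4]
width: 0.999
t 2.17 pos [0.456  0.3374 0.2629] yaw 97.44 tilt [0.0006 0.0008] F [ 0.6 -0.3 -0.4] M [-0.05 -0.04 -0.01] w 0.999 j [-0.86  0.12  0.19  1.61 -0.02  1.41 -0.53]
[-0.746, 0.1648, 0.032, 0.0001, -0.0003, 0.1802]
[-1.5766, -0.2627, 0.2811, -0.0001, -0.0004, 0.6341]
```

```bash
python3 -m handwheel '[[-0.1,0.02,0,0,0,0.035,1],[-0.2,0.04,0,0,0,0.07,1],[-0.3,0.06,0,0,0,0.105,1],[-0.4,0.08,0,0,0,0.14,1],[-0.5,0.1,0,0,0,0.175,1],[-0.6,0.12,0,0,0,0.21,1],[-0.7,0.14,0,0,0,0.245,1],[-0.8,0.13,0,0,0,0.28,1]]'; python3 -c "
from h import *
st();print(rowto(.4335,-.3015,.15,-16.7))"
```

```text
time: 2.83
tool_pos: [0.5513, 0.0273, 0.2627]
tool_rot: [0.917, 0.399, 0.001, 0.0]
contact_force: [0.9, -0.1, -0.4]
width: 0.995
t 2.83 pos [0.5513 0.0273 0.2627] yaw 47.08 tilt [ 0.0016 -0.0003] F [ 0.9 -0.1 -0.4] M [-0.04  0.11 -0.04] w 0.995 j [-0.55  0.09  0.49  1.66 -0.04  1.4  -0.81]
[-0.8029, 0.3437, 0.2814, 0.0002, -0.0005, 0.3543]
```

```bash
python3 -m handwheel '[[-0.09,0.04,0.03,0,0,0.035,1],[-0.18,0.08,0.06,0,0,0.07,1],[-0.27,0.115,0.09,0,0,0.11,1],[-0.36,0.155,0.125,0,0,0.15,1],[-0.45,0.19,0.155,0,0,0.19,1],[-0.54,0.23,0.185,0,0,0.23,1],[-0.63,0.27,0.22,0,0,0.27,1],[-0.72,0.31,0.25,0,0,0.31,1]]'; python3 -c "
from h import *
st();print(rowto(.4335,-.3015,.06,-16.7))"
```

```text
time: 3.5
tool_pos: [0.4454, -0.2682, 0.1623]
tool_rot: [0.997, -0.074, 0.001, -0.0]
contact_force: [0.5, -0.5, -0.3]
width: 0.995
t 3.5 pos [ 0.4454 -0.2682  0.1623] yaw -8.52 tilt [0.0014 0.0007] F [ 0.5 -0.5 -0.3] M [-0.02  0.15  0.04] w 0.995 j [-0.25  0.09  0.79  1.88 -0.07  1.2  -1.16]
[-0.0174, 0.0871, 0.2556, -0.0003, -0.0004, 0.0455]
```

```bash
python3 -m handwheel '[[-0.01,0.06,0.07,0,0,0.03,1],[-0.0174,0.087,0.15,0,0,0.0455,1],[-0.0174,0.087,0.22,0,0,0.0455,1],[-0.0174,0.087,0.25,0,0,0.0455,1],[-0.0174,0.087,0.25,0,0,0.0455,1]]'
python3 - <<'E'
from h import *
st();print(rowto(.4335,-.3015,.004,-16.7))
a=snap('scene','s1');b=snap('top','t1')
c=a['image'][230:330,230:380,::-1];cv2.imwrite('pics/s1c.png',cv2.resize(c,None,fx=5,fy=5,interpolation=2))
E
```

```text
time: 3.92
tool_pos: [0.4325, -0.2988, 0.06]
tool_rot: [0.99, -0.142, -0.003, -0.001]
contact_force: [-0.5, 0.4, 0.0]
width: 1.002
t 3.92 pos [ 0.4325 -0.2988  0.06  ] yaw -16.37 tilt [-0.0053  0.0021] F [-0.5  0.4  0. ] M [ 0.04  0.21 -0.01] w 1.002 j [-0.16  0.26  0.8   1.96 -0.22  1.01 -1.11]
[0.0052, 0.0058, 0.1398, -0.0002, 0.0018, 0.0018]
```

View pics/s1c.png

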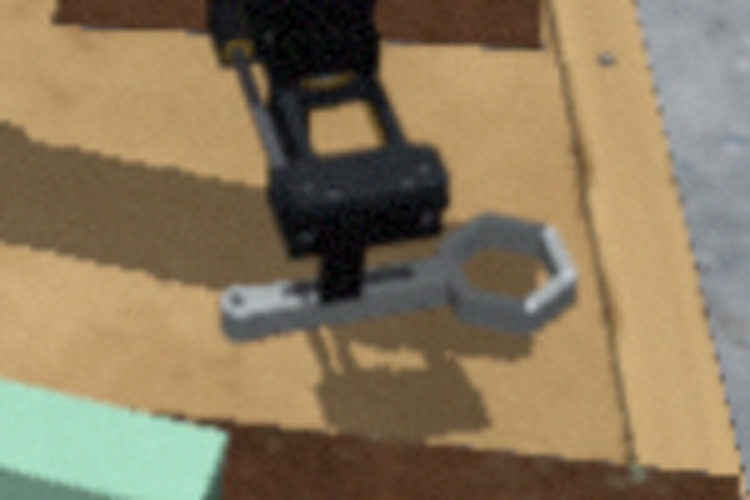

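```bash
python3 -m handwheel '[[0,0.002,0.07,0,0,0,1],[0,0.002,0.12,0,0,0,1],[0,0.002,0.137,0,0,0,1],[0,0.002,0.14,0,0,0,1],[0,0.002,0.14,0,0,0,1]]'; python3 -c "
from h import *
st();print(rowto(.4335,-.3015,.004,-16.7))"
```

```text
time: 4.43
tool_pos: [0.4354, -0.3012, 0.0079]
tool_rot: [0.99, -0.142, 0.001, 0.0]
contact_force: [0.2, 0.2, -0.5]
width: 1.003
t 4.43 pos [ 0.4354 -0.3012  0.0079] yaw -16.34 tilt [ 0.0018 -0.0006] F [ 0.2  0.2 -0.5] M [-0.02  0.15 -0.  ] w 1.003 j [-0.11  0.35  0.77  1.99 -0.31  0.91 -1.04]
[-0.0043, 0.0021, 0.0096, 0.0, -0.0006, 0.002]
```

```bash
python3 -m handwheel '[[-0.004,0.002,0.008,0,0,0,1],[-0.004,0.002,0.008,0,0,0,1],[-0.004,0.002,0.008,0,0,0,0.1],[-0.004,0.002,0.008,0,0,0,0],[-0.004,0.002,0.008,0,0,0,0],[-0.004,0.002,0.008,0,0,0,0],[-0.004,0.002,0.008,0,0,0,0],[-0.004,0.002,0.008,0,0,0,0]]' 50; python3 -c "
from h import *
st()"
```

```text
time: 5.1
tool_pos: [0.4325, -0.3013, 0.0034]
tool_rot: [0.99, -0.142, 0.0, -0.0]
contact_force: [0.8, -0.4, 0.5]
width: 0.629
t 5.1 pos [ 0.4325 -0.3013  0.0034] yaw -16.38 tilt [0.0001 0.    ] F [ 0.8 -0.4  0.5] M [0.   0.17 0.03] w 0.629 j [-0.11  0.36  0.76  2.   -0.31  0.9  -1.03]
```

```bash
python3 -m handwheel '[[0,0,0,0,0,0,0],[0,0,0,0,0,0,0],[0,0,0,0,0,0,0],[0,0,0,0,0,0,0],[0,0,0,0,0,0,0],[0,0,0,0,0,0,0],[0,0,0,0,0,0,0],[0,0,0,0,0,0,0]]' 50; python3 -c "
from h import *
st()"
```

```text
time: 5.77
tool_pos: [0.4323, -0.3016, 0.0033]
tool_rot: [0.99, -0.143, 0.0, 0.0]
contact_force: [0.5, -0.9, -1.5]
width: 0.204
t 5.77 pos [ 0.4323 -0.3016  0.0033] yaw -16.4 tilt [ 0.     -0.0004] F [ 0.5 -0.9 -1.5] M [-0.31  0.19 -0.04] w 0.204 j [-0.11  0.36  0.76  2.   -0.31  0.9  -1.03]
```

```bash
python3 -m handwheel '[[0,0,0,0,0,0,0],[0,0,-0.02,0,0,0,0],[0,0,-0.06,0,0,0,0],[0,0,-0.12,0,0,0,0],[0,0,-0.19,0,0,0,0],[0,0,-0.26,0,0,0,0],[0,0,-0.32,0,0,0,0],[0,0,-0.34,0,0,0,0]]' 50
python3 - <<'E'
from h import *
st();a=snap('scene','s2')
c=a['image'][180:330,230:400,::-1];cv2.imwrite('pics/s2c.png',cv2.resize(c,None,fx=4,fy=4,interpolation=2))
E
```

```text
time: 6.43
tool_pos: [0.4338, -0.3021, 0.1428]
tool_rot: [0.99, -0.143, 0.002, 0.0]
contact_force: [0.7, -1.9, -4.1]
width: 0.204
t 6.43 pos [ 0.4338 -0.3021  0.1428] yaw -16.39 tilt [ 0.0049 -0.0009] F [ 0.7 -1.9 -4.1] M [-0.11  0.06 -0.03] w 0.204 j [-0.22  0.14  0.84  1.88 -0.12  1.16 -1.19]
```

View pics/s2c.png

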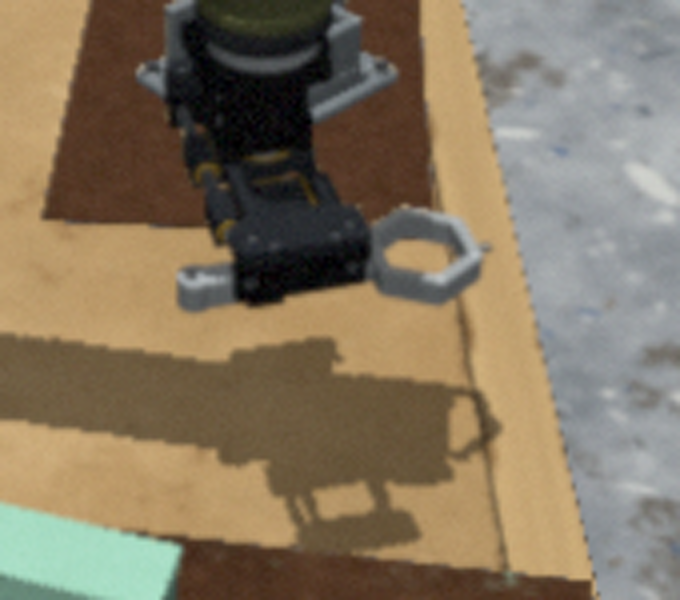

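```bash
python3 -c "
from h import *
st();print(rowto(.5533,-.0077,.14,34))"
```

```text
t 6.48 pos [ 0.434  -0.302   0.1426] yaw -16.38 tilt [ 0.0053 -0.0007] F [ 0.  -1.1 -3. ] M [-0.03  0.09  0.02] w 0.199 j [-0.22  0.14  0.84  1.88 -0.12  1.16 -1.19]
[0.0787, -0.79, 0.0074, 0.0005, -0.0017, -0.2799]
```

```bash
python3 -m handwheel '[[0,-0.04,0,0,0,-0.01,0],[0.01,-0.12,0,0,0,-0.04,0],[0.02,-0.2,0,0,0,-0.07,0],[0.03,-0.28,0,0,0,-0.1,0],[0.04,-0.36,0,0,0,-0.13,0],[0.05,-0.44,0,0,0,-0.16,0],[0.055,-0.52,0,0,0,-0.19,0],[0.06,-0.58,0,0,0,-0.22,0]]' 50
python3 - <<'E'
from h import *
st();print(rowto(.5533,-.0077,.14,34))
E
```

```text
time: 7.15
tool_pos: [0.52, -0.0809, 0.1369]
tool_rot: [0.979, 0.205, -0.002, -0.001]
contact_force: [0.8, 0.6, -5.0]
width: 0.201
t 7.15 pos [ 0.52   -0.0809  0.1369] yaw 23.71 tilt [-0.0039  0.0016] F [ 0.8  0.6 -5. ] M [ 0.06  0.08 -0.03] w 0.201 j [-0.46  0.13  0.61  1.88 -0.08  1.16 -0.98]
[0.1499, -0.1342, -0.0078, -0.0011, 0.0008, -0.0572]
```

```bash
python3 -m handwheel '[[0.04,-0.04,0,0,0,-0.02,0],[0.09,-0.08,0,0,0,-0.04,0],[0.13,-0.12,0,0,0,-0.055,0],[0.15,-0.134,0,0,0,-0.0572,0],[0.15,-0.134,0,0,0,-0.0572,0],[0.15,-0.134,0,0,0,-0.0572,0]]' 50
python3 - <<'E'
from fit import *
st();print(rowto(.5533,-.0077,.13,34))
d=capture('c1',['spanner'])
for n in d: 
    p,m=d[n];print({k:(v[1],v[2]) for k,v in m.items()})
    print([ (k,[ (i['xy'],i['conf']) for i in pinpoint(p,k)[:1]]) for k in('spanner_ring','nut_top')])
c=d['top'][0]['image'][90:190,190:300,::-1];cv2.imwrite('pics/t3c.png',cv2.resize(c,None,fx=6,fy=6,interpolation=2))
c=d['scene'][0]['image'][130:240,240:350,::-1];cv2.imwrite('pics/s3c.png',cv2.resize(c,None,fx=5,fy=5,interpolation=2))
E
```

```text
time: 7.65
tool_pos: [0.5541, -0.013, 0.1383]
tool_rot: [0.958, 0.288, -0.001, 0.0]
contact_force: [0.9, -1.2, -5.1]
width: 0.205
t 7.65 pos [ 0.5541 -0.013   0.1383] yaw 33.5 tilt [-0.0022 -0.0014] F [ 0.9 -1.2 -5.1] M [-0.15  0.12  0.02] w 0.205 j [-0.51  0.19  0.54  1.82 -0.11  1.17 -0.92]
[0.0058, -0.0122, 0.0208, -0.0, 0.0008, -0.0028]
{'spanner': (0.45, [266.2, 171.8, 31.0, 20.6])}
[('spanner_ring', [([294.7, 171.8], 0.69)]), ('nut_top', [([289.7, 188.9], 0.46)])]
{'spanner': (0.43, [242.4, 115.0, 23.6, 31.7])}
[('spanner_ring', [([252.1, 132.0], 0.64)]), ('nut_top', [([251.4, 139.0], 0.7)])]
```

View pics/t3c.png

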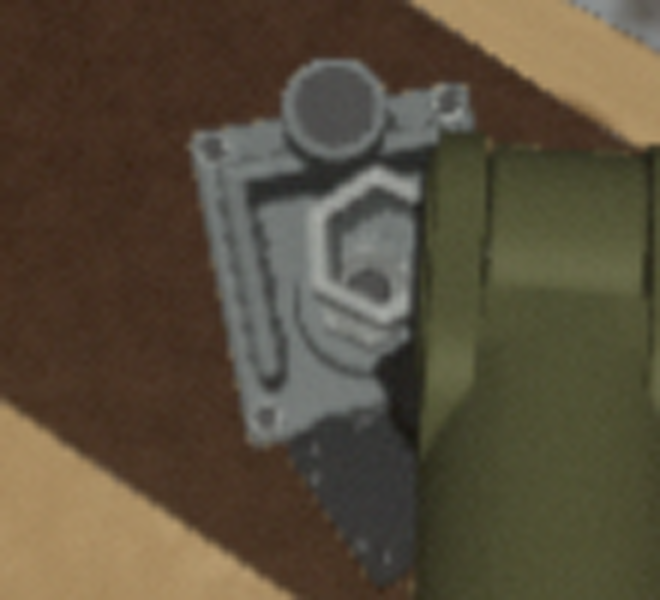

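View pics/s3c.png

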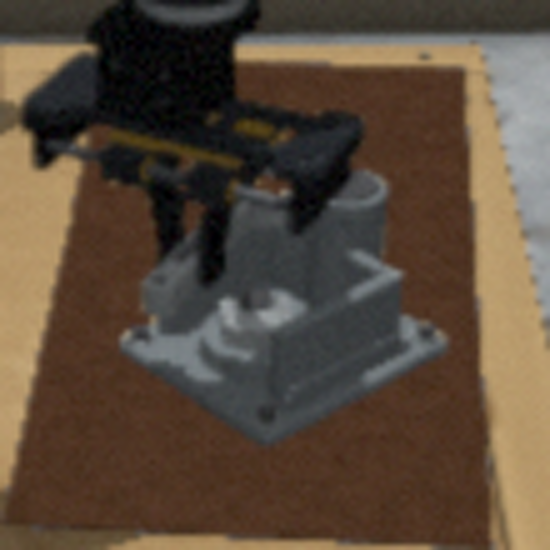

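```bash
cat >> fit.py <<'E'
def overlay(p,crop,S,polys,out):
    l,t,w,h=crop;c=cv2.resize(p['image'][t:t+h,l:l+w,::-1],None,fx=S,fy=S,interpolation=2)
    for X,col in polys:
        q=(projs(p,X)-[l,t]+.5)*S-.5
        cv2.polylines(c,[np.round(q*8).astype(np.int32)],True,col,1,cv2.LINE_AA,shift=3)
    cv2.imwrite(out,c)
def hexa(cx,cy,z,ap,deg): # flats facing deg
    a=np.radians(deg+30+60*np.arange(6));r=ap/np.cos(np.pi/6);return np.stack([cx+r*np.cos(a),cy+r*np.sin(a),0*a+z],1)
def ringpolys(s,rx=.101,ry=0.,zoff=-.003):
    X=R.from_quat(s['tool_rot']).as_matrix();c=X@[rx,ry,0]+s['tool_pos'];yaw=np.degrees(np.arctan2(X[1,0],X[0,0]))
    z=c[2]+zoff
    return [(hexa(c[0],c[1],z+.018,.0325,yaw),(0,255,0)),(hexa(c[0],c[1],z+.018,.025,yaw),(0,255,255)),(hexa(c[0],c[1],z,.0325,yaw),(255,0,0))]
E
python3 - <<'E'
from fit import *
s=st();d=pickle.load(open('c1.pkl','rb'))
P=ringpolys(s)+[(hexa(.637,.0488,.046,.023,34),(255,0,255))]
overlay(d['top'][0],(225,105,60,60),12,P,'pics/o1.png')
E
```

```text
t 8.05 pos [ 0.5548 -0.0133  0.1395] yaw 33.44 tilt [0.0003 0.0002] F [ 0.5  0.7 -4.6] M [-0.02  0.15 -0.01] w 0.202 j [-0.51  0.19  0.54  1.81 -0.11  1.17 -0.92]
```

View pics/o1.png

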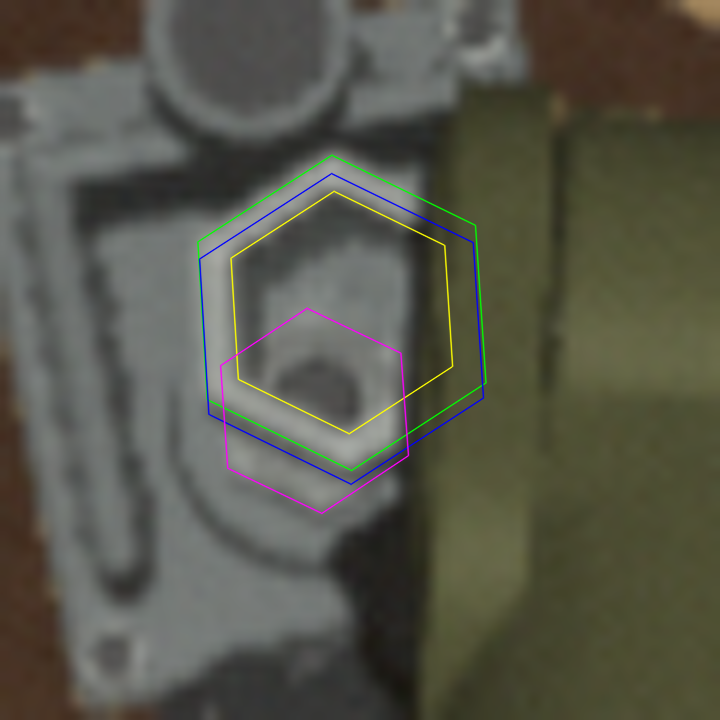

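Run:
```python
from h import *
st();print(rowto(.5533,-.0077,.10,34))
```

```text
t 8.05 pos [ 0.5548 -0.0133  0.1395] yaw 33.44 tilt [0.0003 0.0002] F [ 0.5  0.7 -4.6] M [-0.02  0.15 -0.01] w 0.202 j [-0.51  0.19  0.54  1.81 -0.11  1.17 -0.92]
[0.0046, -0.0137, 0.0988, 0.0, -0.0001, -0.0031]
```

```bash
python3 -m handwheel '[[0.0046,-0.0137,0.02,0,0,-0.003,0],[0.0046,-0.0137,0.06,0,0,-0.003,0],[0.0046,-0.0137,0.09,0,0,-0.003,0],[0.0046,-0.0137,0.099,0,0,-0.003,0],[0.0046,-0.0137,0.099,0,0,-0.003,0],[0.0046,-0.0137,0.099,0,0,-0.003,0]]' 50
python3 - <<'E'
from h import *
st();print(rowto(.5533,-.0077,.066,34))
E
```

```text
time: 8.55
tool_pos: [0.5533, -0.0071, 0.0996]
tool_rot: [0.956, 0.293, -0.0, 0.0]
contact_force: [0.3, 0.1, -4.1]
width: 0.201
t 8.55 pos [ 0.5533 -0.0071  0.0996] yaw 34.05 tilt [-0.0004 -0.0003] F [ 0.3  0.1 -4.1] M [-0.07  0.12  0.01] w 0.201 j [-0.51  0.23  0.53  1.86 -0.13  1.09 -0.9 ]
[-0.0008, 0.0011, 0.084, 0.0, 0.0002, 0.0003]
```

```bash
python3 -m handwheel '[[0,0,0.03,0,0,0,0],[0,0,0.06,0,0,0,0],[0,0,0.084,0,0,0,0],[0,0,0.095,0,0,0,0],[0,0,0.105,0,0,0,0],[0,0,0.115,0,0,0,0],[0,0,0.115,0,0,0,0]]' 50
python3 - <<'E'
from h import *
st()
E
```

```text
time: 9.13
tool_pos: [0.553, -0.007, 0.053]
tool_rot: [0.956, 0.293, -0.001, -0.0]
contact_force: [-0.9, 0.1, -4.2]
width: 0.205
t 9.13 pos [ 0.553 -0.007  0.053] yaw 34.05 tilt [-0.001  -0.0002] F [-0.9  0.1 -4.2] M [-0.05  0.12 -0.02] w 0.205 j [-0.49  0.29  0.52  1.9  -0.17  1.   -0.87]
```

```bash
python3 -m handwheel '[[0,0,0.007,0,0,0,0],[0,0,0.014,0,0,0,0],[0,0,0.021,0,0,0,0],[0,0,0.028,0,0,0,0],[0,0,0.028,0,0,0,0]]' 50
python3 - <<'E'
from h import *
st()
E
```

```text
time: 9.55
tool_pos: [0.5535, -0.0075, 0.0428]
tool_rot: [0.956, 0.293, 0.0, 0.0]
contact_force: [-2.0, -1.9, 2.4]
width: 0.203
t 9.55 pos [ 0.5535 -0.0075  0.0428] yaw 34.02 tilt [ 0.0004 -0.    ] F [-2.  -1.9  2.4] M [-0.27  0.41  0.03] w 0.203 j [-0.49  0.3   0.52  1.91 -0.18  0.98 -0.86]
```

```bash
python3 -m handwheel '[[-0.002,0,0.003,0,0,0,0],[-0.002,0,0.01,0,0,0,0],[-0.002,0,0.017,0,0,0,0],[-0.002,0,0.022,0,0,0,0],[-0.002,0,0.022,0,0,0,0]]' 50
python3 - <<'E'
from h import *
st()
E
```

```text
time: 9.97
tool_pos: [0.553, -0.0075, 0.0334]
tool_rot: [0.956, 0.293, 0.0, 0.0]
contact_force: [-1.6, -2.9, 1.7]
width: 0.205
t 9.97 pos [ 0.553  -0.0075  0.0334] yaw 34.04 tilt [ 0.0006 -0.0002] F [-1.6 -2.9  1.7] M [-0.21  0.03 -0.07] w 0.205 j [-0.48  0.31  0.51  1.91 -0.19  0.96 -0.86]
```

Run:
```python
from h import *
for a in (4,8,12,16,20,24,28,32): print(a,np.round([.101*(1-np.cos(np.radians(a)))/.4,-.101*np.sin(np.radians(a))/.4,a/180],4))
```

```text
4 [ 0.0006 -0.0176  0.0222]
8 [ 0.0025 -0.0351  0.0444]
12 [ 0.0055 -0.0525  0.0667]
16 [ 0.0098 -0.0696  0.0889]
20 [ 0.0152 -0.0864  0.1111]
24 [ 0.0218 -0.1027  0.1333]
28 [ 0.0296 -0.1185  0.1556]
32 [ 0.0384 -0.1338  0.1778]
```

```bash
python3 -m handwheel '[[-0.0005,-0.0176,-0.001,0,0,0.0222,0],[0.0015,-0.0351,-0.001,0,0,0.0444,0],[0.0045,-0.0525,-0.001,0,0,0.0667,0],[0.009,-0.0696,-0.001,0,0,0.0889,0],[0.0142,-0.0864,-0.001,0,0,0.1111,0],[0.0142,-0.0864,-0.001,0,0,0.1111,0]]' 50
python3 - <<'E'
from h import *
s=st();X=R.from_quat(s['tool_rot']).as_matrix();print('F tool',np.round(X.T@s['contact_force'],1),'ring',s['tool_pos']+X@[.101,0,0])
E
```

```text
time: 10.47
tool_pos: [0.5379, 0.0262, 0.0338]
tool_rot: [0.992, 0.123, -0.0, -0.0]
contact_force: [-0.4, -0.8, -0.6]
width: 0.205
t 10.47 pos [0.5379 0.0262 0.0338] yaw 14.08 tilt [-0.0002  0.0008] F [-0.4 -0.8 -0.6] M [-0.02  0.05 -0.  ] w 0.205 j [-0.59  0.29  0.56  1.95 -0.19  0.95 -1.27]
F tool [-0.6  0.7  0.6] ring [0.63582615 0.05080754 0.03383193]
```

Run:
```python
from fit import *
s=get_state();d={n:(snap(n,'c2_'+n),{}) for n in('scene','top')}
pickle.dump(d,open('c2.pkl','wb'))
overlay(d['top'][0],(225,105,60,60),10,[],'pics/o2.png')
overlay(d['scene'][0],(250,150,80,80),9,[],'pics/o2s.png')
```

```text
(no output)
```

View pics/o2.png

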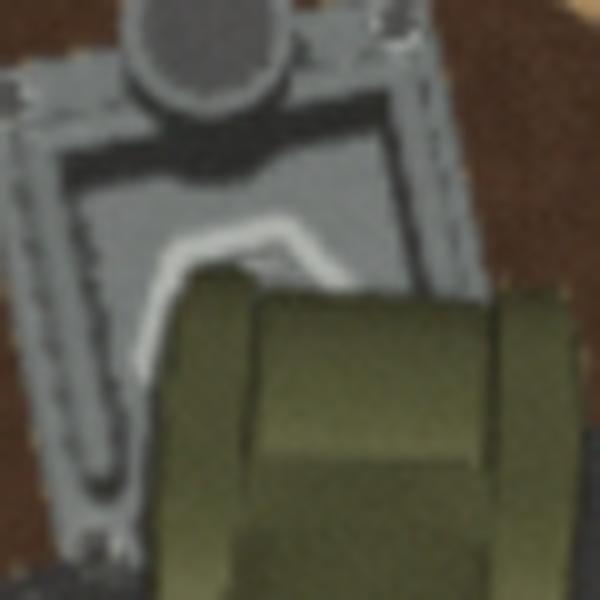

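View pics/o2s.png

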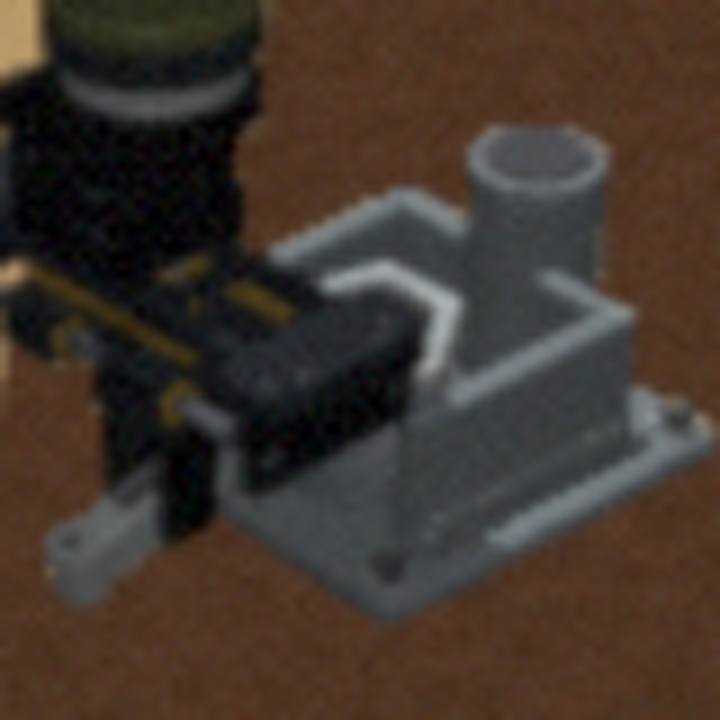

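```bash
cat >> h.py <<'E'
def arc(cx,cy,z,yaws,r=.101):
    for y in yaws:
        a=np.radians(y);print(y,rowto(cx-r*np.cos(a),cy-r*np.sin(a),z,y))
E
python3 - <<'E'
from h import *
arc(.6365,.0495,.0338,(10,5,0,-5,-10,-15,-20))
E
```

```text
10 [0.0017, -0.0169, 0.0004, -0.0002, 0.0, 0.0237]
5 [0.0043, -0.0388, 0.0004, -0.0002, 0.0, 0.0515]
0 [0.0088, -0.0603, 0.0004, -0.0002, 0.0, 0.0792]
-5 [0.0152, -0.0814, 0.0004, -0.0002, 0.0, 0.107]
-10 [0.0233, -0.1019, 0.0004, -0.0002, 0.0, 0.1348]
-15 [0.0332, -0.1215, 0.0004, -0.0002, 0.0, 0.1626]
-20 [0.0448, -0.1403, 0.0005, -0.0002, 0.0, 0.1903]
```

```bash
python3 -m handwheel '[[0.0017,-0.0169,0,0,0,0.0237,0],[0.0043,-0.0388,0,0,0,0.0515,0],[0.0088,-0.0603,0,0,0,0.0792,0],[0.0152,-0.0814,0,0,0,0.107,0],[0.0233,-0.1019,0,0,0,0.1348,0]]' 50
python3 - <<'E'
from h import *
s=st();X=R.from_quat(s['tool_rot']).as_matrix();print('F tool',np.round(X.T@s['contact_force'],1),'ring',s['tool_pos']+X@[.101,0,0])
arc(.6365,.0495,.0338,(-15,-20,-25,-29))
E
```

```text
time: 10.98
tool_pos: [0.5373, 0.0656, 0.034]
tool_rot: [0.996, -0.091, 0.0, 0.0]
contact_force: [-0.5, -2.0, -0.6]
width: 0.204
t 10.98 pos [0.5373 0.0656 0.034 ] yaw -10.4 tilt [ 0.0001 -0.0006] F [-0.5 -2.  -0.6] M [-0.28 -0.01 -0.1 ] w 0.204 j [-0.71  0.3   0.61  1.94 -0.21  0.96 -1.75]
F tool [-0.1  2.   0.6] ring [0.6366313  0.0473998  0.03401094]
-15 [-0.0005, -0.0254, 0.0005, 0.0002, -0.0001, 0.0256]
-20 [0.0023, -0.0472, 0.0005, 0.0002, -0.0001, 0.0533]
-25 [0.0069, -0.0688, 0.0005, 0.0002, -0.0001, 0.0811]
-29 [0.0119, -0.0856, 0.0004, 0.0002, -0.0001, 0.1033]
```

```bash
python3 -m handwheel '[[-0.0005,-0.0254,0,0,0,0.0256,0],[0.0023,-0.0472,0,0,0,0.0533,0],[0.0069,-0.0688,0,0,0,0.0811,0],[0.0119,-0.0856,0,0,0,0.1033,0],[0.0119,-0.0856,0,0,0,0.1033,0],[0.0119,-0.0856,0,0,0,0.1033,0]]' 50
python3 - <<'E'
from h import *
s=st();X=R.from_quat(s['tool_rot']).as_matrix();print('F tool',np.round(X.T@s['contact_force'],1),'ring',s['tool_pos']+X@[.101,0,0])
E
```

```text
time: 11.48
tool_pos: [0.5475, 0.0989, 0.0335]
tool_rot: [0.969, -0.247, -0.0, 0.001]
contact_force: [-1.2, 0.8, -3.6]
width: 0.198
t 11.48 pos [0.5475 0.0989 0.0335] yaw -28.58 tilt [-0.001  -0.0009] F [-1.2  0.8 -3.6] M [0.05 0.18 0.02] w 0.198 j [-0.78  0.34  0.65  1.91 -0.25  0.97 -2.09]
F tool [-1.5 -0.1  3.6] ring [0.63622795 0.05055711 0.03340675]
```

```bash
python3 -m handwheel '[[0,0,-0.01,0,0,0,0],[0,0,-0.03,0,0,0,0],[0,0,-0.06,0,0,0,0],[0,0,-0.085,0,0,0,0],[0,0,-0.1,0,0,0,0],[0,0,-0.1,0,0,0,0]]' 50
python3 - <<'E'
from fit import *
s=st();
d={n:(snap(n,'c3_'+n),{}) for n in('scene','top')}
pickle.dump(d,open('c3.pkl','wb'))
overlay(d['top'][0],(225,105,60,60),10,[],'pics/o3.png')
overlay(d['scene'][0],(250,150,80,80),9,[],'pics/o3s.png')
E
```

```text
time: 11.98
tool_pos: [0.5496, 0.0992, 0.0767]
tool_rot: [0.969, -0.249, 0.002, -0.001]
contact_force: [0.0, 0.3, -4.3]
width: 0.205
t 11.98 pos [0.5496 0.0992 0.0767] yaw -28.8 tilt [0.004  0.0019] F [ 0.   0.3 -4.3] M [-0.03  0.17  0.05] w 0.205 j [-0.81  0.28  0.67  1.87 -0.2   1.05 -2.13]
```

View pics/o3.png

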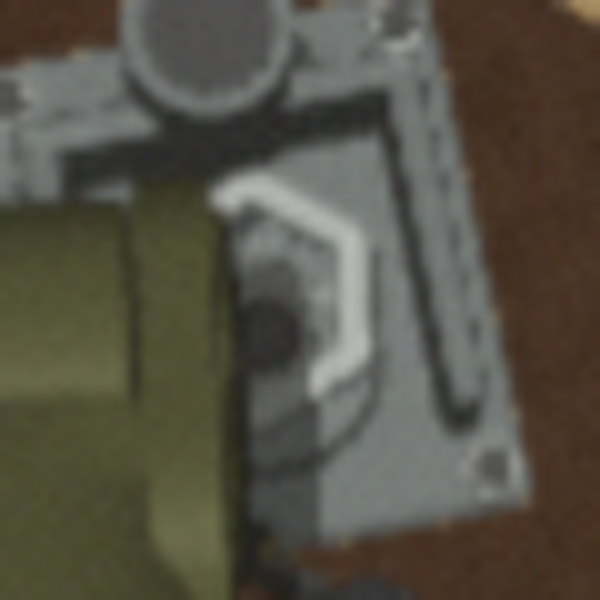

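View pics/o3s.png

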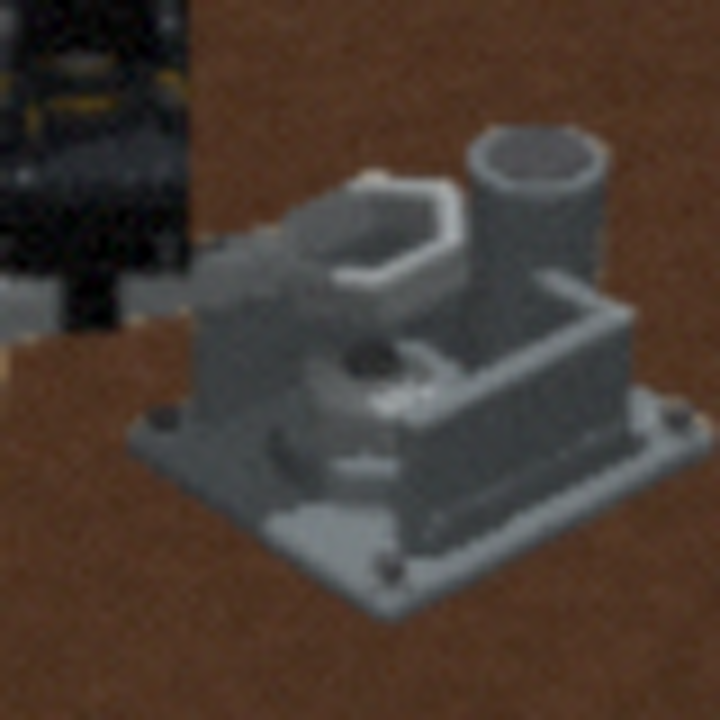

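Run:
```python
from h import *
arc(.6368,.049,.076,(-24,-18,-12,-6,0,6,12))
```

```text
-24 [0.0029, 0.0245, -0.0031, -0.0004, -0.0002, -0.0266]
-18 [0.0065, 0.0506, -0.0031, -0.0004, -0.0002, -0.0599]
-12 [0.0128, 0.0763, -0.0031, -0.0004, -0.0002, -0.0933]
-6 [0.0217, 0.1012, -0.0032, -0.0004, -0.0002, -0.1266]
0 [0.0332, 0.125, -0.0032, -0.0004, -0.0002, -0.1599]
6 [0.0472, 0.1474, -0.0032, -0.0003, -0.0003, -0.1933]
12 [0.0634, 0.1683, -0.0032, -0.0003, -0.0003, -0.2266]
```

```bash
python3 -m handwheel '[[0.003,0.0245,-0.003,0,0,-0.0266,0],[0.0065,0.0506,-0.003,0,0,-0.06,0],[0.0128,0.0763,-0.003,0,0,-0.0933,0],[0.0217,0.1012,-0.003,0,0,-0.1266,0],[0.0332,0.125,-0.003,0,0,-0.16,0],[0.0472,0.1474,-0.003,0,0,-0.1933,0],[0.0634,0.1683,-0.003,0,0,-0.2266,0]]' 50
python3 - <<'E'
from h import *
st();arc(.6368,.049,.076,(18,24,30,36))
E
```

```text
time: 12.67
tool_pos: [0.5369, 0.0273, 0.0747]
tool_rot: [0.994, 0.107, -0.001, -0.0]
contact_force: [0.2, 0.1, -4.0]
width: 0.203
t 12.67 pos [0.5369 0.0273 0.0747] yaw 12.3 tilt [-0.0015 -0.0001] F [ 0.2  0.1 -4. ] M [-0.09  0.14  0.03] w 0.203 j [-0.64  0.23  0.61  1.92 -0.15  1.04 -1.32]
18 [0.0044, 0.0253, -0.0033, -0.0001, 0.0005, -0.0317]
24 [0.0084, 0.0514, -0.0033, -0.0001, 0.0005, -0.065]
30 [0.0151, 0.077, -0.0033, -0.0002, 0.0005, -0.0984]
36 [0.0244, 0.1017, -0.0034, -0.0002, 0.0005, -0.1317]
```

Note it may be worthwhile to view the nut before reseating.

```bash
python3 -m handwheel '[[0.0044,0.0253,-0.003,0,0,-0.0317,0],[0.0084,0.0514,-0.003,0,0,-0.065,0],[0.0151,0.077,-0.003,0,0,-0.0984,0],[0.0244,0.1017,-0.003,0,0,-0.1317,0],[0.0244,0.1017,-0.003,0,0,-0.1317,0],[0.0244,0.1017,-0.003,0,0,-0.1317,0]]' 50
python3 - <<'E'
from fit import *
s=st()
d={n:(snap(n,'c4_'+n),{}) for n in('scene','top')}
pickle.dump(d,open('c4.pkl','wb'))
P=ringpolys(s)+[(hexa(.637,.0488,.046,.023,36),(255,0,255))]
overlay(d['top'][0],(225,105,60,60),10,[],'pics/o4.png')
overlay(d['top'][0],(225,105,60,60),10,P,'pics/o4b.png')
overlay(d['scene'][0],(270,160,50,50),14,[],'pics/o4s.png')
print(rowto(.6368-.101*np.cos(np.radians(36)),.049-.101*np.sin(np.radians(36)),.053,36))
E
```

```text
time: 13.17
tool_pos: [0.5553, -0.0105, 0.076]
tool_rot: [0.953, 0.304, -0.001, -0.0]
contact_force: [0.4, 0.1, -4.8]
width: 0.201
t 13.17 pos [ 0.5553 -0.0105  0.076 ] yaw 35.44 tilt [-0.0012 -0.0002] F [ 0.4  0.1 -4.8] M [-0.03  0.15  0.  ] w 0.201 j [-0.53  0.27  0.57  1.88 -0.16  1.05 -0.84]
[-0.0017, 0.0026, 0.0577, -0.0004, 0.0002, -0.0023]
```

View pics/o4.png

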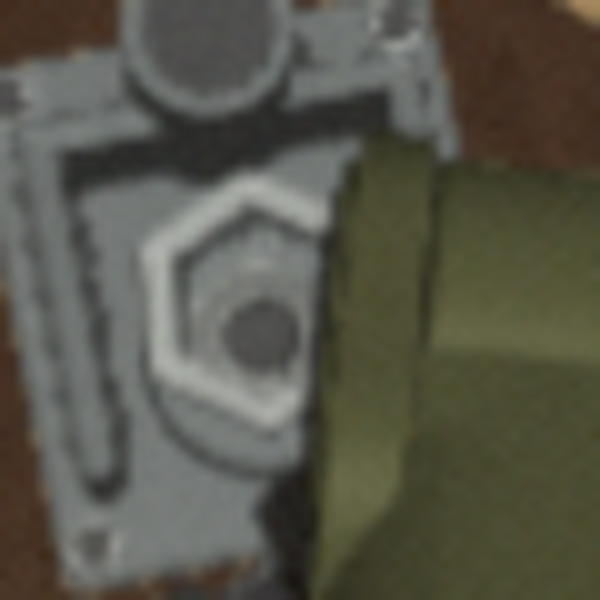

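View pics/o4b.png

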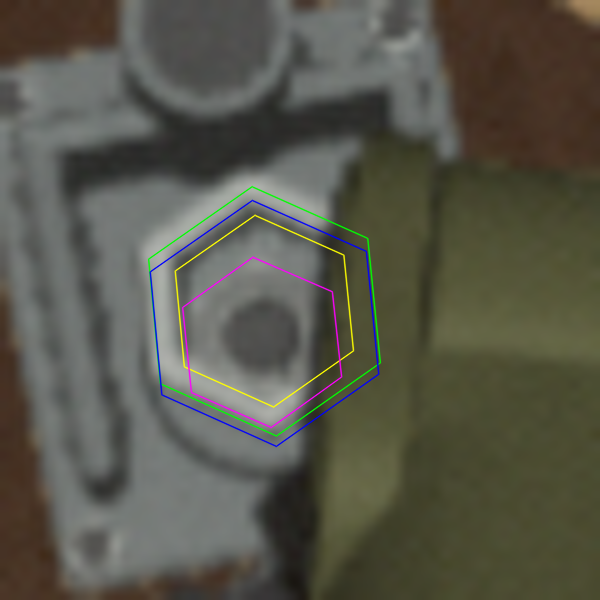

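View pics/o4s.png

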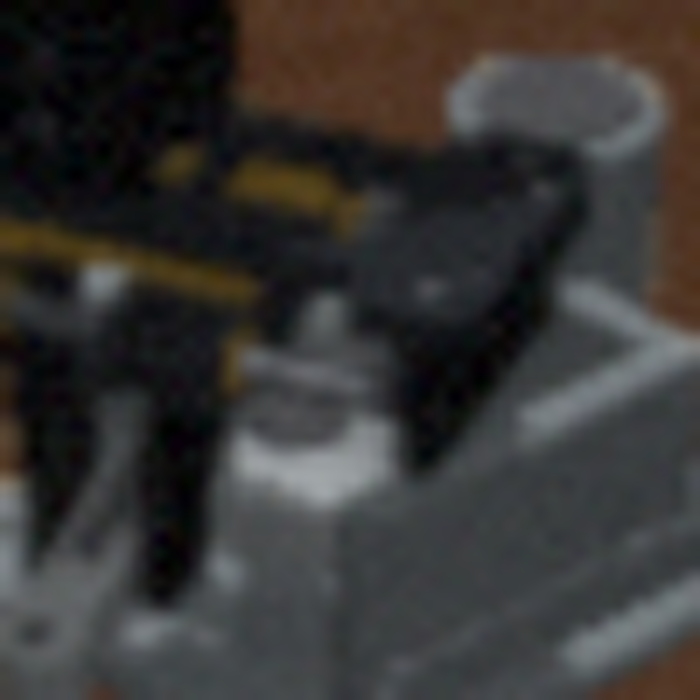

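Run:
```python
from fit import *
d=pickle.load(open('c3.pkl','rb'))
G=R.from_euler('z',-28.8,degrees=True)*R.from_euler('x',180,degrees=True)
s=dict(tool_rot=G.as_quat(),tool_pos=np.array([.5494,.0991,.0749]))
P=ringpolys(s)
overlay(d['top'][0],(225,105,60,60),10,P,'pics/o3b.png')
overlay(d['scene'][0],(265,150,60,60),12,P,'pics/o3c.png')
s=st()
```

```text
t 13.27 pos [ 0.5551 -0.0091  0.0761] yaw 35.59 tilt [-0.0013  0.0005] F [-0.6  0.9 -4.6] M [-0.03  0.1  -0.01] w 0.205 j [-0.53  0.27  0.57  1.88 -0.16  1.05 -0.84]
```

View pics/o3b.png

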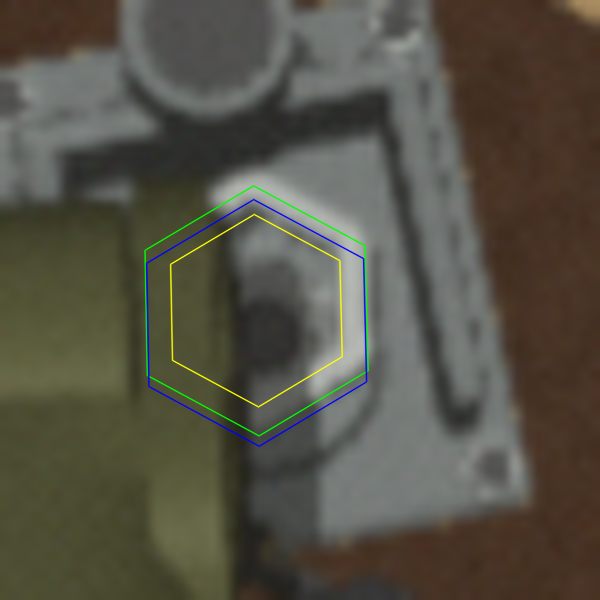

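View pics/o3c.png

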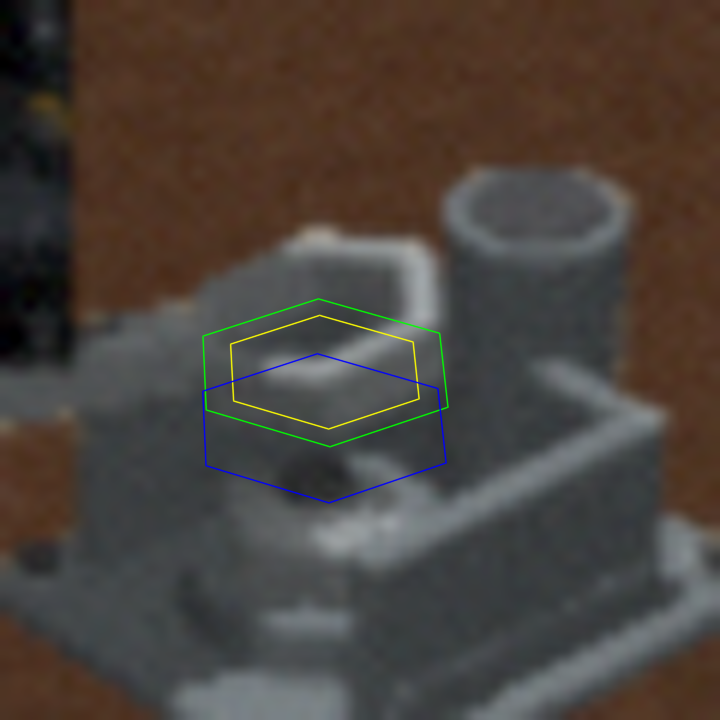

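Run:
```python
from fit import *
d=pickle.load(open('c2.pkl','rb'))
G=R.from_euler('z',14.08,degrees=True)*R.from_euler('x',180,degrees=True)
s=dict(tool_rot=G.as_quat(),tool_pos=np.array([.5379,.0262,.0338]))
P=ringpolys(s)
overlay(d['top'][0],(225,105,60,60),10,P,'pics/o2b.png')
overlay(d['scene'][0],(255,150,70,60),11,P,'pics/o2c.png')
p=pickle.load(open('c4.pkl','rb'))['top'][0]
c=p['image'][120:160,228:272,::-1].astype(np.float32);c=np.clip((c-90)*2.2,0,255).astype(np.uint8)
cv2.imwrite('pics/nut4.png',cv2.resize(c,None,fx=14,fy=14,interpolation=2))
```

```text
(no output)
```

View pics/o2c.png

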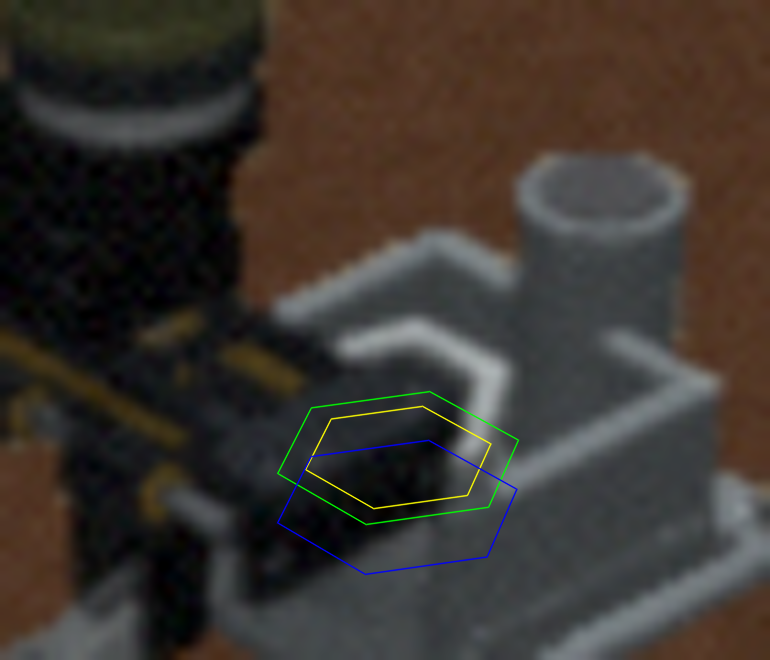

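View pics/nut4.png

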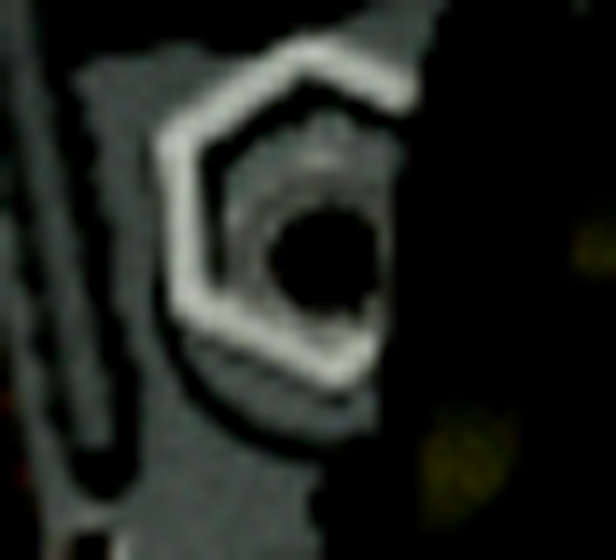

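View pics/o2b.png

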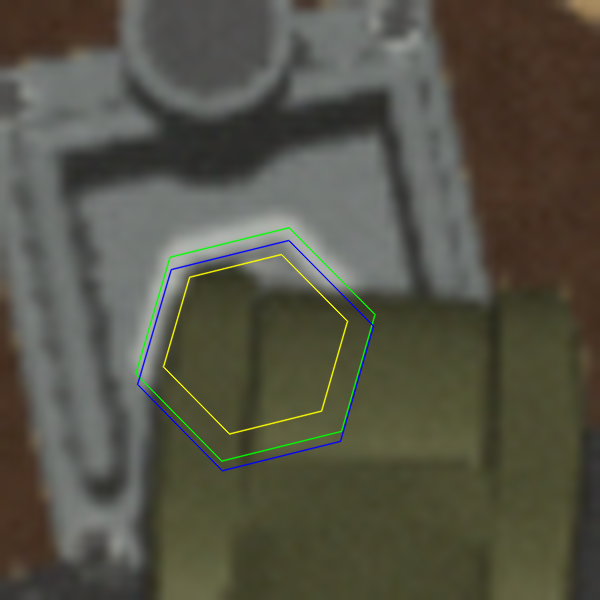

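Run:
```python
from h import *
print(rowto(.48,-.19,.14,25));print(rowto(.48,-.19,.04,25))
```

```text
[-0.4159, 0.2583, -0.1598, -0.0003, 0.0003, 0.0588]
[-0.4157, 0.2586, 0.0902, -0.0003, 0.0003, 0.0588]
```

```bash
python3 -m handwheel '[[0,0,-0.06,0,0,0,0],[-0.02,0.01,-0.13,0,0,0,0],[-0.09,0.06,-0.16,0,0,0.01,0],[-0.18,0.11,-0.16,0,0,0.02,0],[-0.27,0.17,-0.14,0,0,0.04,0],[-0.35,0.22,-0.07,0,0,0.05,0],[-0.41,0.257,0,0,0,0.0588,0],[-0.416,0.2586,0.06,0,0,0.0588,0]]' 55
python3 - <<'E'
from h import *
st();print(rowto(.48,-.19,.02,25))
E
```

```text
time: 13.93
tool_pos: [0.4786, -0.1965, 0.0526]
tool_rot: [0.977, 0.213, 0.001, 0.001]
contact_force: [0.3, -0.9, -4.3]
width: 0.202
t 13.93 pos [ 0.4786 -0.1965  0.0526] yaw 24.57 tilt [ 0.0016 -0.0024] F [ 0.3 -0.9 -4.3] M [-0.09  0.16 -0.  ] w 0.202 j [-0.31  0.23  0.72  1.99 -0.18  0.98 -0.64]
[0.0099, -0.0136, 0.0813, 0.0009, -0.0001, -0.0024]
```

```bash
python3 -m handwheel '[[0,0,0.04,0,0,0,0],[0,0,0.075,0,0,0,0],[0,0,0.09,0,0,0,0],[0,0,0.1,0,0,0,0],[0,0,0.11,0,0,0,0],[0,0,0.117,0,0,0,0],[0,0,0.122,0,0,0,0],[0,0,0.122,0,0,0,0]]' 40
python3 - <<'E'
from h import *
st()
E
```

```text
time: 14.6
tool_pos: [0.4829, -0.1898, 0.0049]
tool_rot: [0.976, 0.218, 0.002, -0.0]
contact_force: [1.0, 5.5, 3.9]
width: 0.205
t 14.6 pos [ 0.4829 -0.1898  0.0049] yaw 25.17 tilt [0.0031 0.0013] F [1.  5.5 3.9] M [ 0.77  0.34 -0.18] w 0.205 j [-0.28  0.32  0.69  2.02 -0.26  0.89 -0.59]
```

```bash
python3 -m handwheel '[[0,0,0.002,0,0,0,0.35],[0,0,0.004,0,0,0,0.35],[0,0,0.006,0,0,0,0.35],[0,0,0.008,0,0,0,0.35],[0,0,0.009,0,0,0,0.35],[0,0,0.009,0,0,0,0.35]]' 40
python3 - <<'E'
from h import *
st();a=snap('scene','s5');b=snap('top','t5');c=a['image'][180:300,230:370,::-1];cv2.imwrite('pics/s5c.png',cv2.resize(c,None,fx=5,fy=5,interpolation=2))
E
```

```text
time: 15.1
tool_pos: [0.4811, -0.1921, 0.0005]
tool_rot: [0.976, 0.217, 0.0, 0.001]
contact_force: [-0.7, -2.1, 3.1]
width: 0.346
t 15.1 pos [ 0.4811 -0.1921  0.0005] yaw 25.07 tilt [ 0.0008 -0.0012] F [-0.7 -2.1  3.1] M [-0.5   0.31  0.06] w 0.346 j [-0.28  0.32  0.69  2.02 -0.26  0.88 -0.58]
```

View pics/s5c.png

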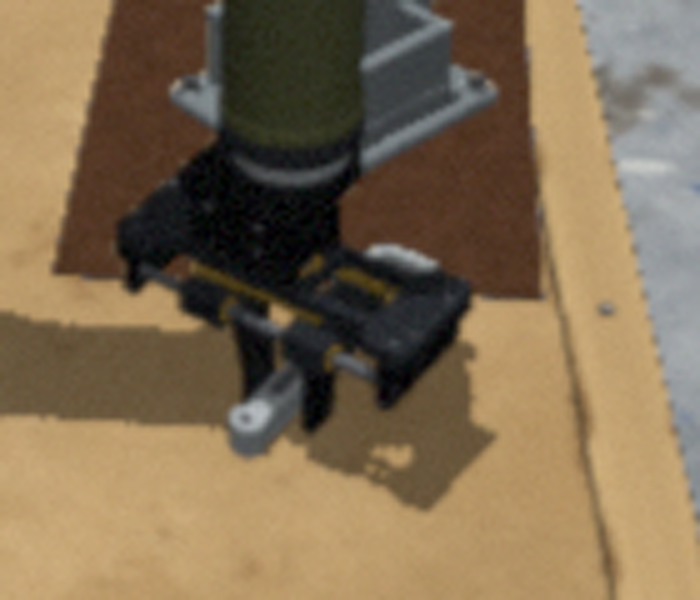

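```bash
python3 -m handwheel '[[0,0,-0.002,0,0,0,0],[0,0,-0.002,0,0,0,0],[0,0,-0.002,0,0,0,0],[0,0,-0.002,0,0,0,0],[0,0,-0.002,0,0,0,0],[0,0,-0.002,0,0,0,0]]' 60
python3 - <<'E'
from h import *
st()
E
```

```text
time: 15.7
tool_pos: [0.4809, -0.1907, 0.0008]
tool_rot: [0.976, 0.217, -0.0, -0.0]
contact_force: [1.3, -0.5, -1.7]
width: 0.201
t 15.7 pos [ 0.4809 -0.1907  0.0008] yaw 25.12 tilt [-0.0001  0.0004] F [ 1.3 -0.5 -1.7] M [-0.01 -0.03 -0.02] w 0.201 j [-0.28  0.32  0.69  2.02 -0.26  0.88 -0.58]
```

```bash
python3 -m handwheel '[[0,0,-0.02,0,0,0,0],[0,0,-0.06,0,0,0,0],[0,0,-0.12,0,0,0,0],[0,0,-0.19,0,0,0,0],[0,0,-0.26,0,0,0,0],[0,0,-0.32,0,0,0,0],[0,0,-0.33,0,0,0,0],[0,0,-0.33,0,0,0,0]]' 60
python3 - <<'E'
from fit import *
d=capture('c6',['spanner']);s=st()
P=ringpolys(s,zoff=-.001)
overlay(d['top'][0],(250,125,70,60),11,P,'pics/o6.png')
overlay(d['scene'][0],(255,175,90,70),8,P,'pics/o6s.png')
E
```

```text
time: 16.37
tool_pos: [0.4817, -0.1911, 0.134]
tool_rot: [0.976, 0.217, 0.001, 0.0]
contact_force: [0.4, -0.6, -5.0]
width: 0.2
t 16.57 pos [ 0.4794 -0.1905  0.1308] yaw 25.11 tilt [-0.0039  0.0005] F [ 0.   0.1 -5.1] M [-0.04  0.17 -0.05] w 0.201 j [-0.36  0.12  0.74  1.92 -0.09  1.14 -0.72]
```

View pics/o6.png

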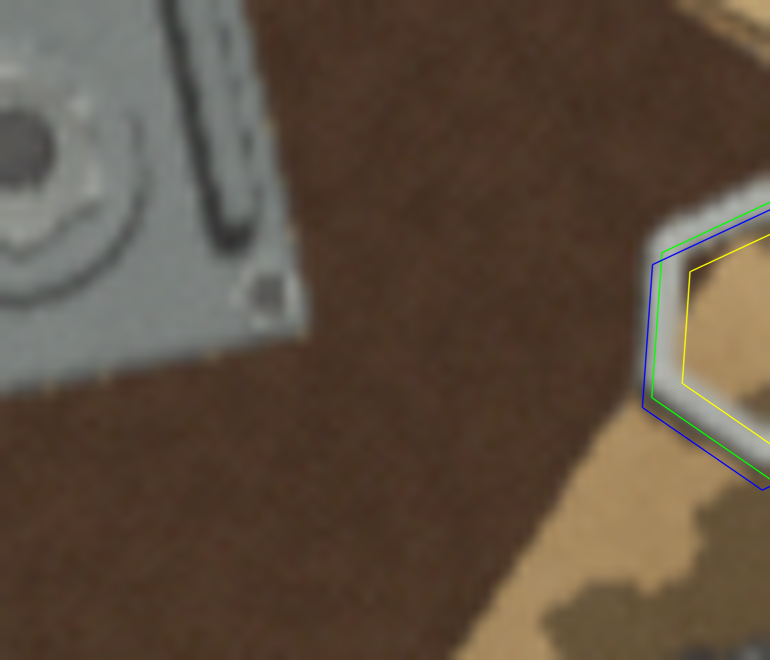

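View pics/o6s.png

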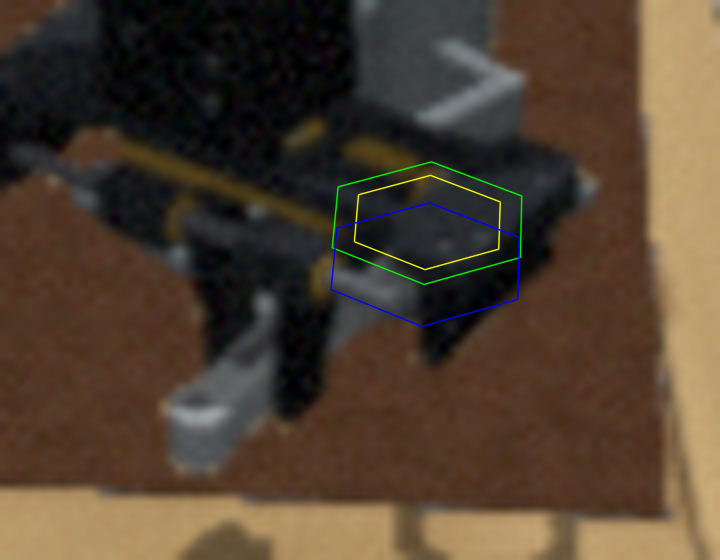

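Run:
```python
from fit import *
d=pickle.load(open('c6.pkl','rb'));s=get_state()
for n in d: print(n,{k:(v[1],v[2],v[0].sum()) for k,v in d[n][1].items()})
p,m=d['top']
overlay(p,(300,130,50,50),14,ringpolys(s,zoff=-.001),'pics/o6c.png')
for rx,ry,dy in((.105,0,0),):
    pass
M=m['spanner'][0];c=p['image'][:,:,::-1].copy();c[M]=c[M]//2+np.array([0,0,120],np.uint8)
cv2.imwrite('pics/o6m.png',cv2.resize(c[130:180,300:350],None,fx=10,fy=10,interpolation=0))
```

```text
scene {'spanner': (0.73, [273.7, 209.7, 32.8, 23.9], np.int64(165))}
top {'spanner': (0.83, [310.1, 140.4, 26.8, 38.4], np.int64(157))}
```

View pics/o6c.png

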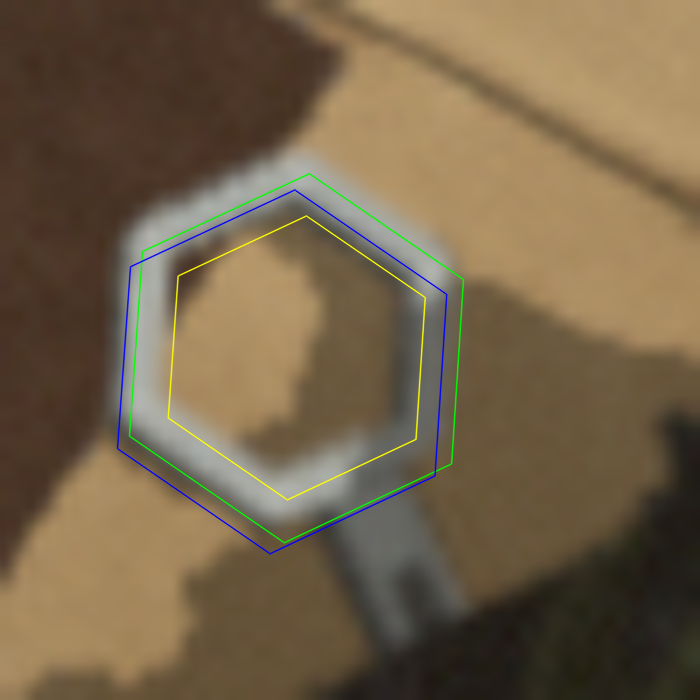

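View pics/o6m.png

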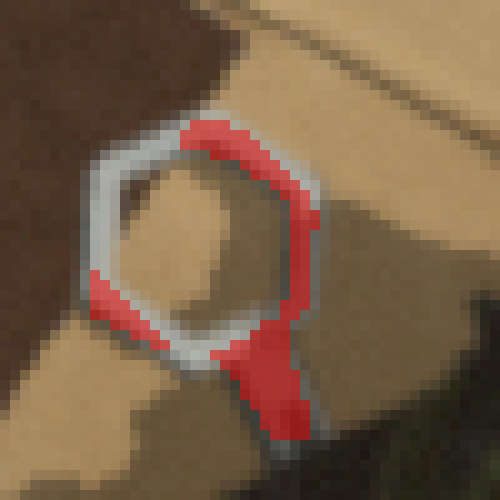

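```bash
cat >> fit.py <<'E'
def spanpolys(s,rx=.101,ry=0.,zoff=-.001,dyaw=0.,pitch=0.):
    "wire model of held spanner; pitch deg ring-up about grip"
    X=R.from_quat(s['tool_rot']).as_matrix()
    B=X@(R.from_euler('z',dyaw,degrees=True).as_matrix())  # dyaw cw from above
    # spanner frame: x=-tool x, z=-tool z
    S=np.stack([-B[:,0],B[:,1],-B[:,2]],1)@R.from_euler('y',pitch,degrees=True).as_matrix()
    org=s['tool_pos']+B@[rx,ry,0]*1.0
    # ring centre underside at org + zoff; pitch about grip at +0.1
    def T(P): # P in spanner frame mm rel grip underside
        Q=np.array(P)/1000.-[0,0,.011]
        g=s['tool_pos']+X@[rx-.1,ry,0]+np.array([0,0,zoff+.011]) if dyaw==0 else org+S@[.1,0,0]+np.array([0,0,zoff+.011])
        return Q@S.T+g
    out=[]
    for z,c in((0,(255,0,0)),(22,(0,0,255))):
        out.append((T([[-67,-9,z],[47,-9,z],[55,-4,z],[55,4,z],[47,9,z],[-67,9,z]]),c))
    h=lambda r,z:[[-100+r/np.cos(np.pi/6)*np.cos(a),r/np.cos(np.pi/6)*np.sin(a),z] for a in np.pi/6+np.arange(6)*np.pi/3]
    out+=[(T(h(32.5,18)),(0,255,0)),(T(h(25,18)),(0,255,255)),(T(h(32.5,0)),(255,0,0))]
    return out
E
python3 - <<'E'
from fit import *
d={n:(snap(n,'c7_'+n),{}) for n in('top','scene')};s=st();d['s']=s;pickle.dump(d,open('c7.pkl','wb'))
P=spanpolys(s)
overlay(d['top'][0],(300,130,50,50),14,P,'pics/o7.png')
overlay(d['scene'][0],(255,175,90,70),8,P,'pics/o7s.png')
E
```

```text
t 16.67 pos [ 0.4798 -0.1908  0.1313] yaw 25.1 tilt [-0.0032  0.0002] F [ 0.6  0.5 -5.1] M [-0.05  0.14 -0.  ] w 0.204 j [-0.36  0.12  0.74  1.92 -0.09  1.14 -0.72]
```

View pics/o7.png

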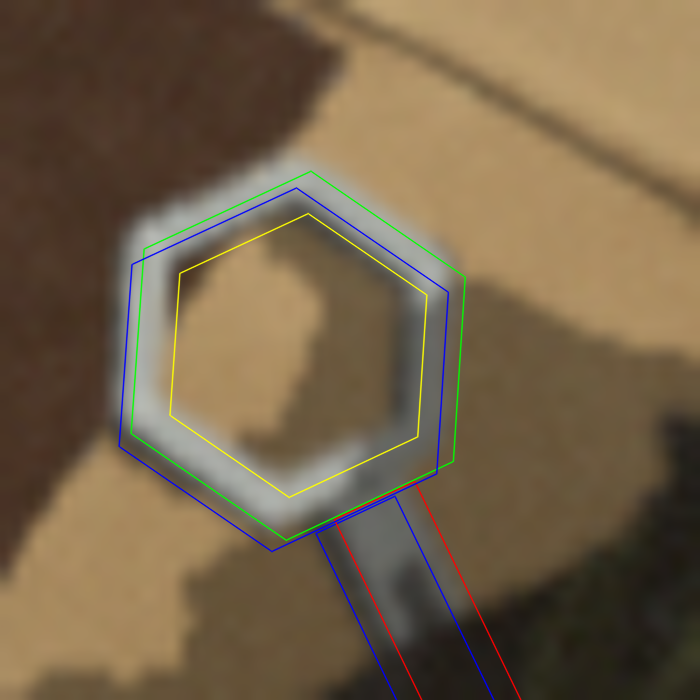

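View pics/o7s.png

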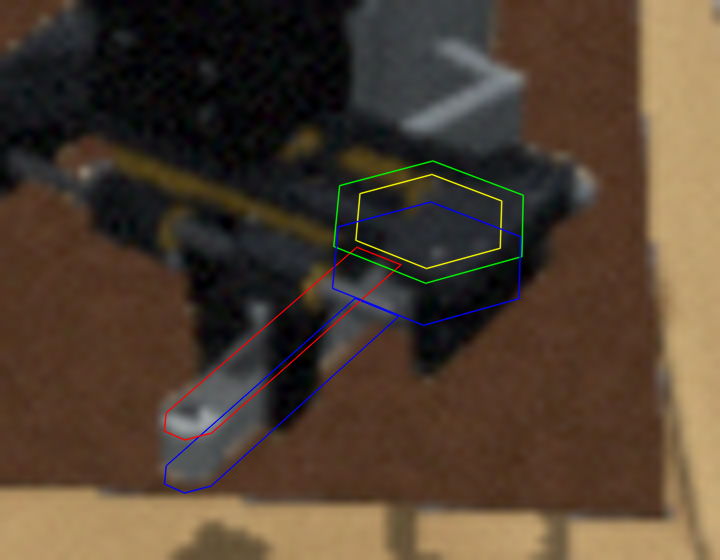

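Run:
```python
from fit import *
d=pickle.load(open('c7.pkl','rb'));s=d['s'];p=d['top'][0]
w=atz(p,((286.5)/14-.5+300,(338.5)/14-.5+130),.148)
X=R.from_quat(s['tool_rot']).as_matrix();o=X.T@(w-s['tool_pos']);print(w,o)
P=spanpolys(s,rx=o[0],ry=o[1],dyaw=1e-6)
overlay(p,(300,130,50,50),14,P,'pics/o7b.png')
overlay(d['scene'][0],(255,175,90,70),8,P,'pics/o7sb.png')
overlay(p,(228,120,44,40),14,[(hexa(.637,.0488,.044,.023,34),(255,0,255))],'pics/nut7.png')
```

```text
[ 0.57459141 -0.14549823  0.148     ] [ 0.1050286  -0.00078172 -0.01702825]
```

View pics/o7b.png

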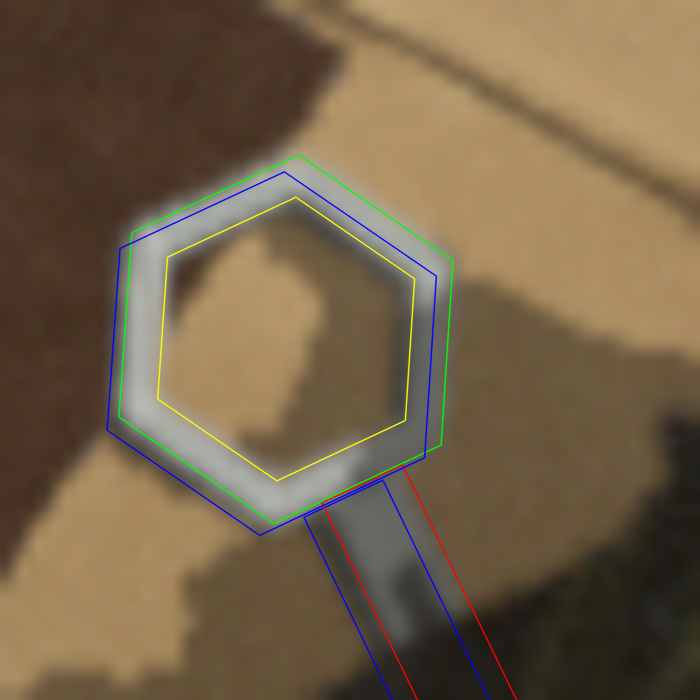

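View pics/o7sb.png

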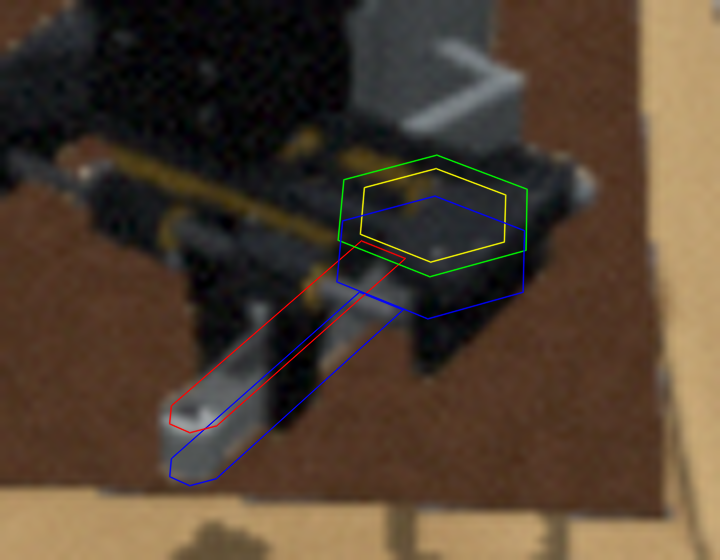

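View pics/nut7.png

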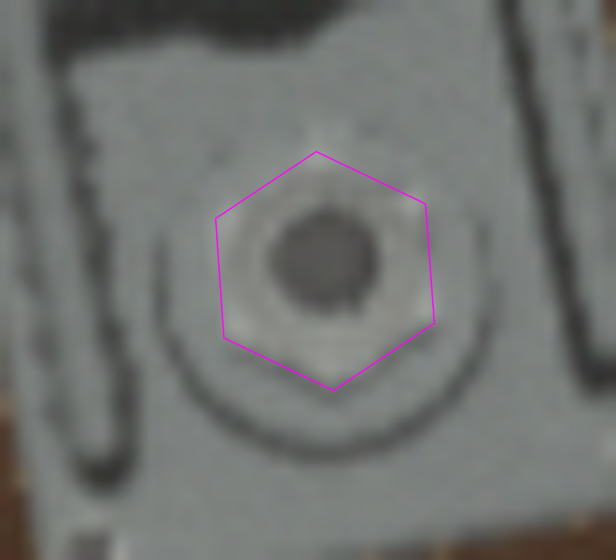

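Run:
```python
from fit import *
p=pickle.load(open('c7.pkl','rb'))['top'][0]
def circ(x,y,z,r):
    a=np.linspace(0,2*np.pi,60);return np.stack([x+r*np.cos(a),y+r*np.sin(a),0*a+z],1)
for i,(x,y) in enumerate([(.637,.0488),(.6375,.0488)]):
    overlay(p,(228,120,44,40),14,[(circ(x,y,.03,.036),(0,255,0)),(circ(x,y,.058,.012),(0,255,255)),(hexa(x,y,.045,.023,34),(255,0,255)),(hexa(x,y,.03,.023,34),(255,0,0))],f'pics/nut7_{i}.png')
```

```text
(no output)
```

View pics/nut7_0.png

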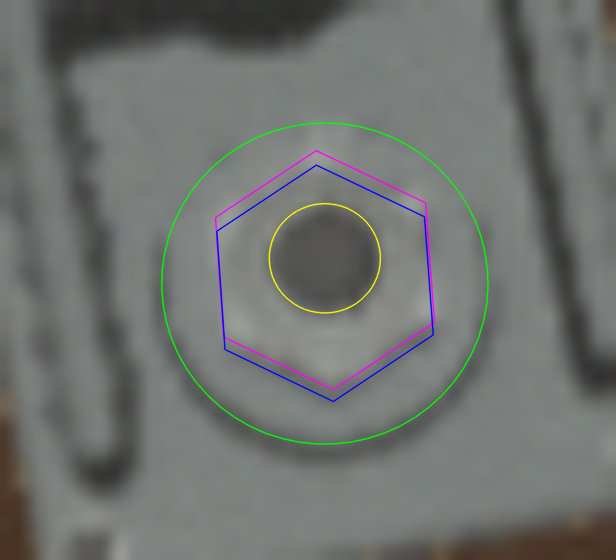

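```bash
cat >> h.py <<'E'
NUT=np.array([.637,.0488]);OFF=np.array([.105,-.0008])
def tcp_for(yaw,c=NUT,off=OFF):
    a=np.radians(yaw);ex=np.array([np.cos(a),np.sin(a)]);ey=np.array([np.sin(a),-np.cos(a)])
    return np.array(c)-off[0]*ex-off[1]*ey
def rowseat(yaw,z,**k):
    t=tcp_for(yaw,**k);return rowto(t[0],t[1],z,yaw)
def ringat(off=OFF):
    s=get_state();X=R.from_quat(s['tool_rot']).as_matrix();return s['tool_pos']+X@[off[0],off[1],0],X.T@s['contact_force']
E
python3 - <<'E'
from h import *
print(rowseat(34,.12))
E
```

```text
[0.3511, -0.333, 0.0277, -0.0006, 0.0009, -0.0494]
```

```bash
python3 -m handwheel '[[0.05,-0.05,0,0,0,-0.01,0],[0.11,-0.11,0,0,0,-0.02,0],[0.18,-0.17,0,0,0,-0.03,0],[0.24,-0.23,0,0,0,-0.04,0],[0.3,-0.29,0,0,0,-0.045,0],[0.35,-0.333,0.01,0,0,-0.0494,0],[0.351,-0.333,0.028,0,0,-0.0494,0],[0.351,-0.333,0.028,0,0,-0.0494,0]]' 60
python3 - <<'E'
from h import *
st();print(ringat(),rowseat(34,.075))
E
```

```text
time: 17.33
tool_pos: [0.5505, -0.0086, 0.1192]
tool_rot: [0.956, 0.294, -0.002, -0.0]
contact_force: [-0.8, -1.8, -4.2]
width: 0.203
t 17.33 pos [ 0.5505 -0.0086  0.1192] yaw 34.26 tilt [-0.0042 -0.0011] F [-0.8 -1.8 -4.2] M [-0.15  0.2  -0.05] w 0.203 j [-0.55  0.21  0.58  1.84 -0.13  1.13 -0.9 ]
(array([0.63685328, 0.05116846, 0.11881604]), array([-1.63481717,  1.05049388,  4.21811358])) [-0.0026, 0.0041, 0.1106, -0.0005, 0.0013, 0.0014]
```

```bash
python3 -m handwheel '[[0,0,0.03,0,0,0,0],[0,0,0.07,0,0,0,0],[0,0,0.1,0,0,0,0],[0,0,0.11,0,0,0,0],[0,0,0.11,0,0,0,0],[0,0,0.11,0,0,0,0],[0,0,0.11,0,0,0,0]]' 60
python3 - <<'E'
from fit import *
d={n:(snap(n,'c8_'+n),{}) for n in('top','scene')};s=st();d['s']=s;pickle.dump(d,open('c8.pkl','wb'))
print(ringat(),rowseat(34,.075))
P=spanpolys(s,rx=.105,ry=-.0008,dyaw=1e-6)
overlay(d['top'][0],(228,110,50,50),14,P+[(hexa(.637,.0488,.045,.023,34),(255,0,255))],'pics/o8.png')
overlay(d['scene'][0],(250,140,80,80),9,P,'pics/o8s.png')
E
```

```text
time: 17.92
tool_pos: [0.5522, -0.0112, 0.0785]
tool_rot: [0.956, 0.292, 0.001, 0.0]
contact_force: [0.4, -0.2, -3.4]
width: 0.201
t 18.02 pos [ 0.5523 -0.011   0.0787] yaw 33.99 tilt [0.0017 0.0003] F [ 0.2  0.9 -4.2] M [-0.12  0.16 -0.05] w 0.201 j [-0.54  0.26  0.58  1.88 -0.16  1.05 -0.87]
(array([0.63892195, 0.04837924, 0.0788227 ]), array([ 0.71187576, -0.6229539 ,  4.16110691])) [-0.0034, -0.0035, 0.0091, 0.0002, -0.0005, -0.0001]
```

View pics/o8.png

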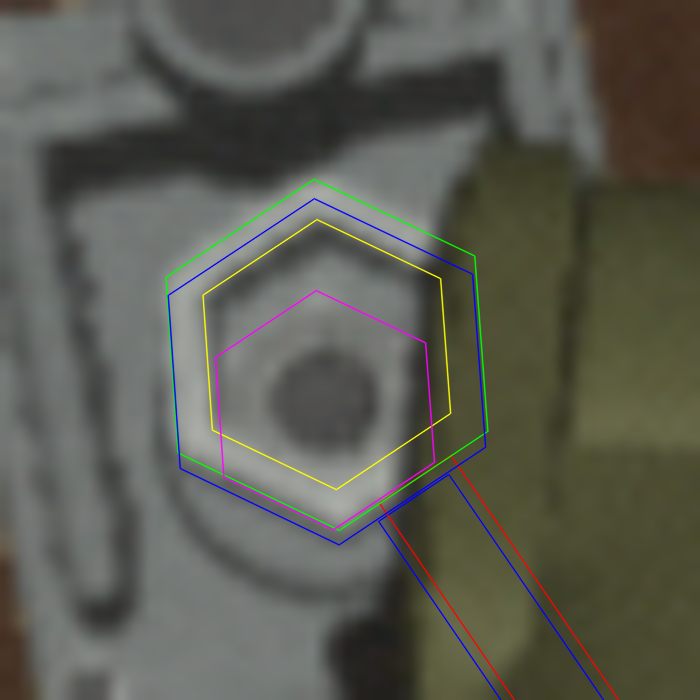

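View pics/o8s.png

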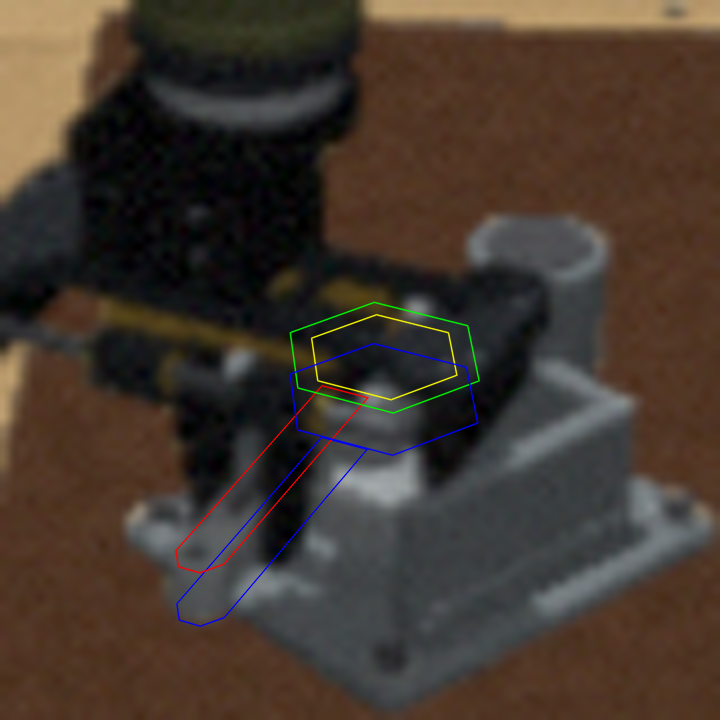

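```bash
python3 -m handwheel '[[-0.0034,-0.0035,0.01,0,0,0,0],[-0.0034,-0.0035,0.03,0,0,0,0],[-0.0034,-0.0035,0.05,0,0,0,0],[-0.0034,-0.0035,0.066,0,0,0,0],[-0.0034,-0.0035,0.07,0,0,0,0],[-0.0034,-0.0035,0.07,0,0,0,0],[-0.0034,-0.0035,0.07,0,0,0,0]]' 60
python3 - <<'E'
from h import *
st();print(ringat(),rowseat(34,.043))
E
```

```text
time: 18.6
tool_pos: [0.5497, -0.0106, 0.0495]
tool_rot: [0.956, 0.292, -0.0, 0.0]
contact_force: [-0.1, -0.1, -4.3]
width: 0.2
t 18.6 pos [ 0.5497 -0.0106  0.0495] yaw 34.0 tilt [-0.0003 -0.0003] F [-0.1 -0.1 -4.3] M [-0.06  0.19  0.01] w 0.2 j [-0.53  0.29  0.57  1.91 -0.19  0.99 -0.85]
(array([0.63626395, 0.04879115, 0.04951043]), array([-0.08539599,  0.02804785,  4.29423148])) [0.0015, 0.001, 0.0164, 0.0, 0.0001, -0.0]
```

```bash
python3 -m handwheel '[[0.0015,0.001,0.004,0,0,0,0],[0.0015,0.001,0.008,0,0,0,0],[0.0015,0.001,0.0125,0,0,0,0],[0.0015,0.001,0.0125,0,0,0,0]]' 60
python3 - <<'E'
from h import *
st();print(ringat(),rowseat(34,.043))
E
```

```text
time: 18.93
tool_pos: [0.5502, -0.0105, 0.0445]
tool_rot: [0.956, 0.292, -0.0, -0.0]
contact_force: [-1.0, 0.5, -4.5]
width: 0.204
t 18.93 pos [ 0.5502 -0.0105  0.0445] yaw 34.0 tilt [-0.0003  0.    ] F [-1.   0.5 -4.5] M [-0.07  0.15 -0.01] w 0.204 j [-0.52  0.3   0.57  1.91 -0.19  0.98 -0.85]
(array([0.63682504, 0.04889126, 0.04448185]), array([-0.56339018, -0.94075571,  4.45412229])) [0.0002, 0.0004, 0.0038, -0.0001, 0.0001, -0.0]
```

```bash
python3 -m handwheel '[[0,0,0.005,0,0,0,0],[0,0,0.01,0,0,0,0],[0,0,0.01,0,0,0,0]]' 60
python3 - <<'E'
from h import *
st();print(ringat())
E
```

```text
time: 19.18
tool_pos: [0.5501, -0.0104, 0.0403]
tool_rot: [0.956, 0.292, -0.0, -0.0]
contact_force: [0.6, 0.6, -3.7]
width: 0.201
t 19.18 pos [ 0.5501 -0.0104  0.0403] yaw 34.0 tilt [-0.0006 -0.    ] F [ 0.6  0.6 -3.7] M [-0.11  0.17 -0.01] w 0.201 j [-0.52  0.31  0.57  1.92 -0.2   0.97 -0.84]
(array([0.63667312, 0.04892825, 0.04027944]), array([ 0.83709985, -0.10220198,  3.69099561]))
```

Dropping on freely this time. Continue to the boss.

```bash
python3 -m handwheel '[[0,0,0.006,0,0,0,0],[0,0,0.012,0,0,0,0],[0,0,0.018,0,0,0,0],[0,0,0.021,0,0,0,0],[0,0,0.021,0,0,0,0]]' 60
python3 - <<'E'
from fit import *
st();print(ringat())
p=snap('scene','s9');overlay(p,(250,140,80,80),9,[],'pics/o9s.png')
E
```

```text
time: 19.6
tool_pos: [0.5501, -0.0104, 0.0319]
tool_rot: [0.956, 0.292, -0.0, -0.0]
contact_force: [-0.3, 0.1, -4.7]
width: 0.203
t 19.6 pos [ 0.5501 -0.0104  0.0319] yaw 34.0 tilt [-0.0007 -0.0001] F [-0.3  0.1 -4.7] M [-0.03  0.1  -0.03] w 0.203 j [-0.52  0.32  0.56  1.92 -0.21  0.96 -0.84]
(array([0.63664969, 0.04893771, 0.03183583]), array([-0.21023083, -0.25459416,  4.69259129]))
```

View pics/o9s.png

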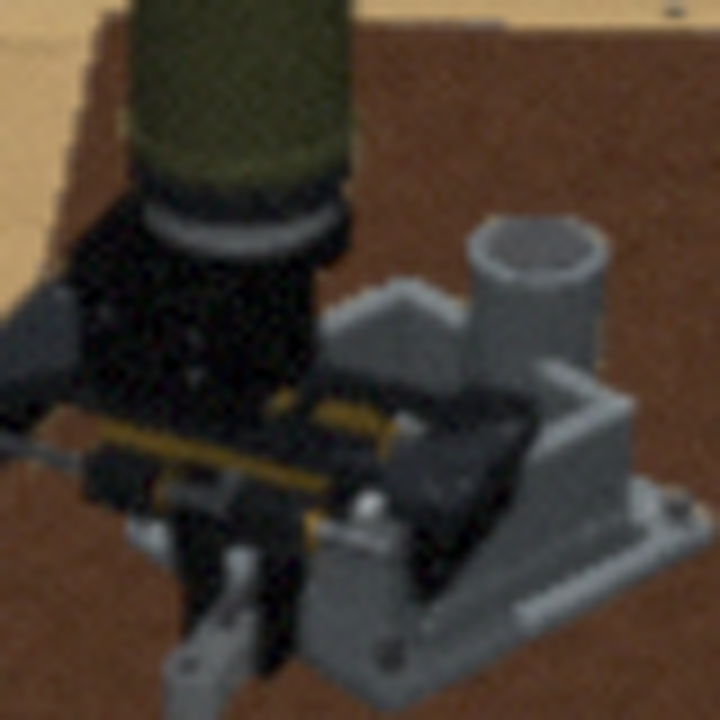

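Run:
```python
from h import *
for y in (29,24,19,14,9,4): print(y,rowseat(y,.032,c=(.6367,.0489)))
```

```text
29 [0.0006, -0.0231, 0.0003, -0.0, 0.0001, 0.0278]
24 [0.0034, -0.0458, 0.0003, -0.0, 0.0001, 0.0556]
19 [0.0082, -0.0682, 0.0003, -0.0, 0.0001, 0.0833]
14 [0.0149, -0.0901, 0.0003, -0.0, 0.0001, 0.1111]
9 [0.0235, -0.1113, 0.0003, -0.0, 0.0001, 0.1389]
4 [0.0339, -0.1317, 0.0003, -0.0, 0.0001, 0.1667]
```

```bash
python3 -m handwheel '[[0.0006,-0.0231,0,0,0,0.0278,0],[0.0034,-0.0458,0,0,0,0.0556,0],[0.0082,-0.0682,0,0,0,0.0833,0],[0.0149,-0.0901,0,0,0,0.1111,0]]' 60
python3 - <<'E'
from h import *
st();print(ringat())
for y in (9,4,-1,-6,-11,-16): print(y,rowseat(y,.032,c=(.6367,.0489)))
E
```

```text
time: 19.98
tool_pos: [0.5354, 0.0221, 0.0326]
tool_rot: [0.993, 0.12, 0.0, 0.001]
contact_force: [1.3, -1.3, -5.7]
width: 0.198
t 19.98 pos [0.5354 0.0221 0.0326] yaw 13.78 tilt [ 0.0011 -0.0012] F [ 1.3 -1.3 -5.7] M [-0.46 -0.12  0.37] w 0.198 j [-0.63  0.29  0.61  1.96 -0.2   0.95 -1.25]
(array([0.63721123, 0.04793099, 0.03265445]), array([0.9063923 , 1.53561404, 5.6959424 ]))
9 [0.0001, -0.0245, 0.0014, 0.0004, -0.0003, 0.0266]
4 [0.0028, -0.0473, 0.0014, 0.0004, -0.0003, 0.0543]
-1 [0.0075, -0.0697, 0.0013, 0.0004, -0.0003, 0.0821]
-6 [0.0141, -0.0916, 0.0013, 0.0004, -0.0003, 0.1099]
-11 [0.0227, -0.1129, 0.0013, 0.0004, -0.0003, 0.1377]
-16 [0.033, -0.1333, 0.0013, 0.0004, -0.0004, 0.1654]
```

Now there is a moment of about 0.37 N m about z, so the nut is being driven.

```bash
python3 -m handwheel '[[0.0001,-0.0245,0.001,0,0,0.0266,0],[0.0028,-0.0473,0.001,0,0,0.0543,0],[0.0075,-0.0697,0.001,0,0,0.0821,0],[0.0141,-0.0916,0.001,0,0,0.11,0],[0.0227,-0.1129,0.001,0,0,0.1377,0]]' 60
python3 - <<'E'
from h import *
st();print(ringat())
for y in (-16,-21,-26,-30): print(y,rowseat(y,.032,c=(.6367,.0489)))
E
```

```text
time: 20.4
tool_pos: [0.534, 0.0678, 0.0324]
tool_rot: [0.995, -0.096, 0.001, 0.001]
contact_force: [2.4, -2.3, -4.7]
width: 0.199
t 20.4 pos [0.534  0.0678 0.0324] yaw -11.02 tilt [ 0.0022 -0.0016] F [ 2.4 -2.3 -4.7] M [-0.65 -0.35  0.26] w 0.199 j [-0.76  0.31  0.66  1.95 -0.23  0.95 -1.75]
(array([0.63724767, 0.0485578 , 0.03266929]), array([2.75429516, 1.83144915, 4.75699115]))
-16 [-0.0007, -0.0234, 0.001, 0.0003, -0.0008, 0.0277]
-21 [0.0021, -0.0461, 0.001, 0.0003, -0.0008, 0.0555]
-26 [0.0069, -0.0685, 0.001, 0.0003, -0.0008, 0.0832]
-30 [0.0121, -0.0861, 0.001, 0.0002, -0.0008, 0.1055]
```

```bash
python3 -m handwheel '[[-0.0007,-0.0234,0.001,0,0,0.0277,0],[0.002,-0.0461,0.001,0,0,0.0555,0],[0.0069,-0.0685,0.001,0,0,0.0832,0],[0.0115,-0.085,0.001,0,0,0.102,0],[0.0115,-0.085,0.001,0,0,0.102,0],[0.0115,-0.085,0.001,0,0,0.102,0]]' 60
python3 - <<'E'
from h import *
st();print(ringat())
p=snap('scene','s10')
E
```

```text
time: 20.9
tool_pos: [0.5457, 0.1001, 0.0321]
tool_rot: [0.968, -0.252, 0.002, 0.0]
contact_force: [3.7, -2.8, -4.3]
width: 0.205
t 20.9 pos [0.5457 0.1001 0.0321] yaw -29.17 tilt [ 0.0034 -0.0017] F [ 3.7 -2.8 -4.3] M [-0.66 -0.69 -0.05] w 0.205 j [-0.83  0.35  0.7   1.92 -0.27  0.97 -2.09]
(array([0.63774933, 0.04956477, 0.03247812]), array([4.61794906, 0.62116161, 4.29628662]))
```

View pics/s10.png

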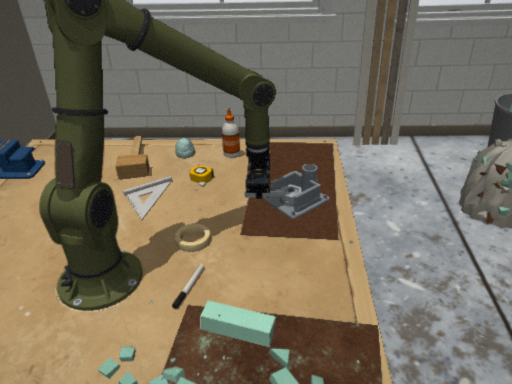

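Run:
```python
from h import *
print(rowseat(-25,.032,c=(.6382,.0494)))
```

```text
[0.002, 0.0189, 0.0003, -0.0002, -0.0012, -0.0232]
```

```bash
python3 -m handwheel '[[0.002,0.0189,0,0,0,-0.0232,0],[0.002,0.0189,0,0,0,-0.0232,0],[0.002,0.0189,-0.03,0,0,-0.0232,0],[0.002,0.0189,-0.06,0,0,-0.0232,0],[0.002,0.0189,-0.09,0,0,-0.0232,0],[0.002,0.0189,-0.108,0,0,-0.0232,0],[0.002,0.0189,-0.108,0,0,-0.0232,0]]' 60
python3 - <<'E'
from fit import *
d={n:(snap(n,'c11_'+n),{}) for n in('top','scene')};s=st();d['s']=s;pickle.dump(d,open('c11.pkl','wb'))
P=spanpolys(s,rx=.105,ry=-.0008,dyaw=1e-6)
overlay(d['top'][0],(228,110,50,50),14,P,'pics/o11.png')
overlay(d['scene'][0],(255,140,80,80),9,P,'pics/o11s.png')
E
```

```text
time: 21.53
tool_pos: [0.5421, 0.0953, 0.0769]
tool_rot: [0.976, -0.216, 0.001, -0.001]
contact_force: [0.6, -0.7, -3.7]
width: 0.2
t 21.63 pos [0.5408 0.095  0.075 ] yaw -24.94 tilt [0.0001 0.001 ] F [-0.4 -0.  -5. ] M [-0.02  0.21  0.02] w 0.197 j [-0.85  0.28  0.71  1.9  -0.21  1.04 -2.05]
```

View pics/o11.png

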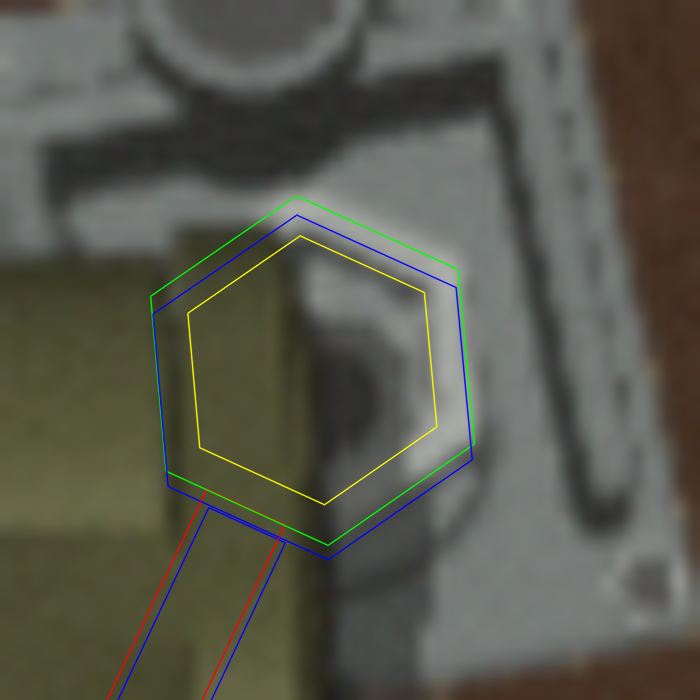

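View pics/o11s.png

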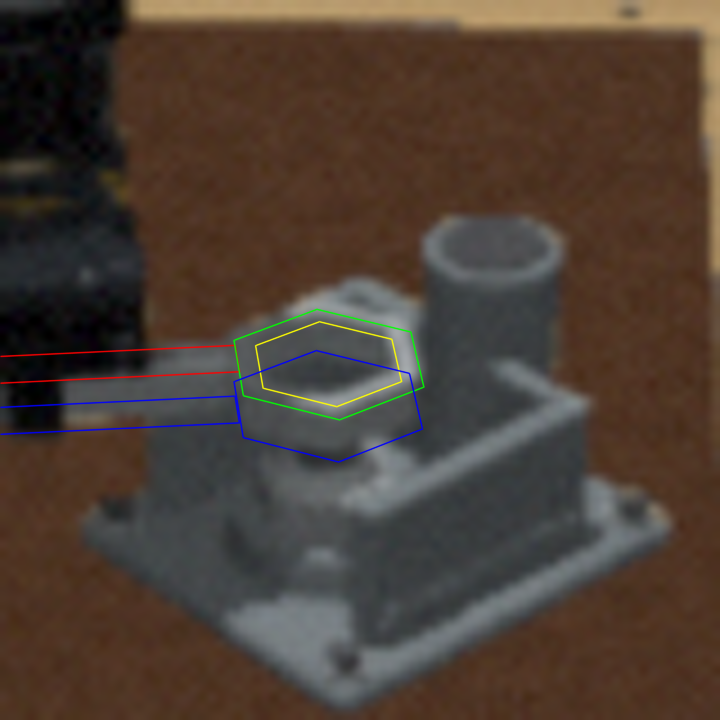

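Run:
```python
from h import *
for y in (-19,-13,-7,-1,5,11,17): print(y,rowseat(y,.075))
```

```text
-19 [0.0059, 0.0324, 0.0, -0.0003, 0.0001, -0.033]
-13 [0.0104, 0.0595, -0.0, -0.0003, 0.0001, -0.0663]
-7 [0.0177, 0.086, -0.0, -0.0003, 0.0, -0.0997]
-1 [0.0277, 0.1116, -0.0001, -0.0003, 0.0, -0.133]
5 [0.0403, 0.136, -0.0001, -0.0003, 0.0, -0.1663]
11 [0.0554, 0.1589, -0.0001, -0.0003, -0.0, -0.1997]
17 [0.0729, 0.1802, -0.0001, -0.0003, -0.0, -0.233]
```

```bash
python3 -m handwheel '[[0.0059,0.0324,0,0,0,-0.033,0],[0.0104,0.0595,0,0,0,-0.0663,0],[0.0177,0.086,0,0,0,-0.0997,0],[0.0277,0.1116,0,0,0,-0.133,0],[0.0403,0.136,0,0,0,-0.1663,0],[0.0554,0.1589,0,0,0,-0.2,0],[0.0729,0.1802,0,0,0,-0.233,0]]' 60
python3 - <<'E'
from h import *
st()
for y in (23,29,36): print(y,rowseat(y,.075))
E
```

```text
time: 22.22
tool_pos: [0.5359, 0.0163, 0.0739]
tool_rot: [0.989, 0.15, -0.001, -0.0]
contact_force: [0.2, -0.5, -4.6]
width: 0.201
t 22.22 pos [0.5359 0.0163 0.0739] yaw 17.28 tilt [-0.0021  0.0001] F [ 0.2 -0.5 -4.6] M [-0.06  0.13  0.02] w 0.201 j [-0.66  0.24  0.65  1.92 -0.17  1.03 -1.21]
23 [0.0046, 0.0257, -0.0029, -0.0003, 0.0006, -0.0318]
29 [0.009, 0.0529, -0.0029, -0.0003, 0.0006, -0.0651]
36 [0.0176, 0.0837, -0.003, -0.0003, 0.0006, -0.104]
```

```bash
python3 -m handwheel '[[0.0046,0.0257,-0.003,0,0,-0.0318,0],[0.009,0.0529,-0.003,0,0,-0.0651,0],[0.0176,0.0837,-0.003,0,0,-0.103,0],[0.0176,0.0837,-0.003,0,0,-0.103,0],[0.0176,0.0837,-0.003,0,0,-0.103,0],[0.0176,0.0837,-0.003,0,0,-0.103,0]]' 60
python3 - <<'E'
from fit import *
p=snap('top','c12');s=st();print(ringat(),rowseat(36,.05))
overlay(p,(228,110,50,50),14,spanpolys(s,rx=.105,ry=-.0008,dyaw=1e-6)[2:]+[(hexa(.637,.0488,.045,.023,36),(255,0,255))],'pics/o12.png')
overlay(p,(232,117,36,36),17,[],'pics/o12b.png')
E
```

```text
time: 22.72
tool_pos: [0.5526, -0.0125, 0.0753]
tool_rot: [0.953, 0.304, -0.001, -0.001]
contact_force: [-0.9, 0.5, -3.7]
width: 0.204
t 22.77 pos [ 0.5527 -0.0122  0.0754] yaw 35.43 tilt [-0.0014  0.0007] F [ 0.1  0.7 -4.8] M [-0.06  0.07 -0.03] w 0.204 j [-0.57  0.27  0.62  1.88 -0.18  1.05 -0.83]
(array([0.63775934, 0.04935641, 0.07534121]), array([ 0.49601636, -0.51462727,  4.78918622])) [-0.0023, 0.0027, 0.0636, -0.0004, 0.0002, -0.0032]
```

View pics/o12.png

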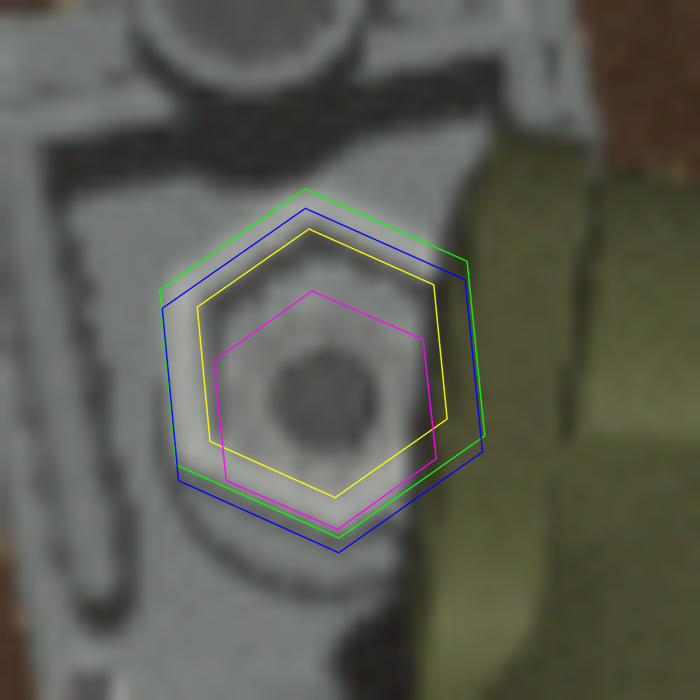

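View pics/o12b.png

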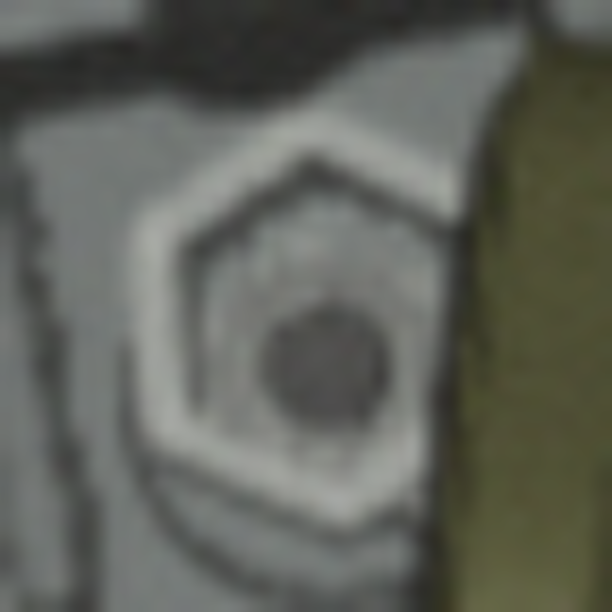

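```bash
python3 -m handwheel '[[-0.0023,0.0027,0.01,0,0,-0.0032,0],[-0.0023,0.0027,0.03,0,0,-0.0032,0],[-0.0023,0.0027,0.05,0,0,-0.0032,0],[-0.0023,0.0027,0.062,0,0,-0.0032,0],[-0.0023,0.0027,0.063,0,0,-0.0032,0],[-0.0023,0.0027,0.063,0,0,-0.0032,0]]' 60
python3 - <<'E'
from h import *
st();print(ringat(),rowseat(36,.043,c=(.6367,.0489)))
E
```

```text
time: 23.27
tool_pos: [0.5528, -0.0147, 0.05]
tool_rot: [0.951, 0.31, -0.001, -0.0]
contact_force: [-0.1, 0.6, -4.1]
width: 0.203
t 23.27 pos [ 0.5528 -0.0147  0.05  ] yaw 36.08 tilt [-0.0014 -0.0003] F [-0.1  0.6 -4.1] M [-0.08  0.09 -0.01] w 0.203 j [-0.55  0.3   0.61  1.9  -0.2   1.   -0.79]
(array([0.63714887, 0.04781657, 0.0498541 ]), array([ 0.29402462, -0.54879603,  4.07836277])) [0.0007, -0.0032, 0.0175, -0.0002, 0.0004, 0.0004]
```

```bash
python3 -m handwheel '[[0.0005,-0.003,0.004,0,0,0,0],[0.0005,-0.003,0.01,0,0,0,0],[0.0005,-0.003,0.015,0,0,0,0],[0.0005,-0.003,0.015,0,0,0,0]]' 60
python3 - <<'E'
from h import *
st();print(ringat(),rowseat(36,.043,c=(.6367,.0489)))
E
```

```text
time: 23.6
tool_pos: [0.5526, -0.0136, 0.0445]
tool_rot: [0.951, 0.31, -0.0, -0.0]
contact_force: [0.7, -0.2, -3.8]
width: 0.201
t 23.6 pos [ 0.5526 -0.0136  0.0445] yaw 36.09 tilt [-0.0004  0.    ] F [ 0.7 -0.2 -3.8] M [-0.08  0.14 -0.05] w 0.201 j [-0.55  0.31  0.6   1.91 -0.21  0.99 -0.79]
(array([0.63695849, 0.04893243, 0.04441782]), array([0.46434602, 0.63555025, 3.79897269])) [-0.0006, -0.0007, 0.0036, -0.0001, 0.0001, 0.0005]
```

```bash
python3 -m handwheel '[[0,0,0.005,0,0,0,0],[0,0,0.01,0,0,0,0],[0,0,0.01,0,0,0,0]]' 60
python3 - <<'E'
from h import *
st()
E
```

```text
time: 23.85
tool_pos: [0.5525, -0.0137, 0.0403]
tool_rot: [0.951, 0.31, -0.0, -0.0]
contact_force: [0.3, -0.3, -4.2]
width: 0.202
t 23.85 pos [ 0.5525 -0.0137  0.0403] yaw 36.08 tilt [-0.0005 -0.0001] F [ 0.3 -0.3 -4.2] M [-0.16  0.17 -0.04] w 0.202 j [-0.55  0.32  0.6   1.91 -0.21  0.98 -0.79]
```

```bash
python3 -m handwheel '[[0,0,0.006,0,0,0,0],[0,0,0.012,0,0,0,0],[0,0,0.018,0,0,0,0],[0,0,0.021,0,0,0,0],[0,0,0.021,0,0,0,0]]' 60
python3 - <<'E'
from h import *
st();print(ringat())
for y in (31,26,21,16,11,6): print(y,rowseat(y,.032,c=(.6369,.0489)))
E
```

```text
time: 24.27
tool_pos: [0.5527, -0.0137, 0.032]
tool_rot: [0.951, 0.31, -0.0, 0.0]
contact_force: [-0.0, -0.1, -4.2]
width: 0.201
t 24.27 pos [ 0.5527 -0.0137  0.032 ] yaw 36.08 tilt [-0.0003 -0.0002] F [-0.  -0.1 -4.2] M [-0.22  0.15 -0.03] w 0.201 j [-0.54  0.33  0.6   1.92 -0.22  0.96 -0.78]
(array([0.63705425, 0.04878785, 0.03194382]), array([-0.11021938,  0.09318679,  4.20063251]))
31 [0.0007, -0.0237, -0.0, -0.0, 0.0001, 0.0282]
26 [0.0036, -0.0464, -0.0, -0.0, 0.0001, 0.056]
21 [0.0084, -0.0688, -0.0, -0.0, 0.0001, 0.0838]
16 [0.0151, -0.0907, -0.0, 0.0, 0.0001, 0.1116]
11 [0.0238, -0.1119, -0.0001, 0.0, 0.0001, 0.1393]
6 [0.0342, -0.1323, -0.0001, 0.0, 0.0001, 0.1671]
```

```bash
python3 -m handwheel '[[0.0007,-0.0237,0,0,0,0.0282,0],[0.0036,-0.0464,0,0,0,0.056,0],[0.0084,-0.0688,0,0,0,0.0838,0],[0.0151,-0.0907,0,0,0,0.1116,0],[0.0238,-0.1119,0,0,0,0.1393,0]]' 60
python3 - <<'E'
from h import *
st();print(ringat())
for y in (8,5,2,-1,-3): print(y,rowseat(y,.032,c=(.6369,.0489)))
E
```

```text
time: 24.68
tool_pos: [0.5342, 0.0276, 0.0324]
tool_rot: [0.996, 0.094, 0.0, 0.001]
contact_force: [2.1, -2.2, -5.7]
width: 0.204
t 24.68 pos [0.5342 0.0276 0.0324] yaw 10.8 tilt [ 0.0007 -0.0012] F [ 2.1 -2.2 -5.7] M [-0.53 -0.09  0.29] w 0.204 j [-0.69  0.3   0.67  1.96 -0.22  0.95 -1.29]
(array([0.63719529, 0.04807019, 0.03249508]), array([1.63907359, 2.57630408, 5.74159051]))
8 [-0.0001, -0.015, 0.0011, 0.0004, -0.0002, 0.0155]
5 [0.0008, -0.0287, 0.0011, 0.0004, -0.0002, 0.0322]
2 [0.0024, -0.0424, 0.0011, 0.0004, -0.0002, 0.0489]
-1 [0.0048, -0.0559, 0.001, 0.0004, -0.0002, 0.0655]
-3 [0.0068, -0.0648, 0.001, 0.0004, -0.0002, 0.0767]
```

```bash
python3 -m handwheel '[[0,-0.015,0.001,0,0,0.0155,0],[0.0008,-0.0287,0.001,0,0,0.0322,0],[0.0024,-0.0424,0.001,0,0,0.0489,0],[0.0048,-0.0559,0.001,0,0,0.0655,0]]' 60
python3 - <<'E'
from h import *
st();print(ringat())
for y in (-3,-5,-7,-9,-11): print(y,rowseat(y,.032,c=(.6369,.0489)))
E
```

```text
time: 25.02
tool_pos: [0.5322, 0.0494, 0.0323]
tool_rot: [1.0, -0.008, 0.001, 0.001]
contact_force: [0.6, -3.5, -4.7]
width: 0.2
t 25.02 pos [0.5322 0.0494 0.0323] yaw -0.91 tilt [ 0.0012 -0.0015] F [ 0.6 -3.5 -4.7] M [-0.72  0.01  0.22] w 0.2 j [-0.75  0.3   0.69  1.96 -0.23  0.95 -1.53]
(array([0.63721859, 0.04857425, 0.03238344]), array([0.66483595, 3.46975282, 4.75034191]))
-3 [-0.0007, -0.0104, 0.0006, 0.0005, -0.0004, 0.0116]
-5 [-0.0003, -0.0195, 0.0006, 0.0005, -0.0004, 0.0227]
-7 [0.0005, -0.0286, 0.0006, 0.0005, -0.0004, 0.0338]
-9 [0.0015, -0.0377, 0.0006, 0.0005, -0.0004, 0.0449]
-11 [0.0029, -0.0468, 0.0006, 0.0005, -0.0004, 0.056]
```

```bash
cat >> h.py <<'E'
def tq():
    c,f=ringat();s=get_state();print('yaw/torque est',round(f[1]*.105+s['ft_torque'][2],2));return
E
python3 -m handwheel '[[-0.0007,-0.0104,0.0005,0,0,0.0116,0],[-0.0003,-0.0195,0.0005,0,0,0.0227,0],[0.0005,-0.0286,0.0005,0,0,0.0338,0]]' 60
python3 - <<'E'
from h import *
st();print(ringat());tq()
for y in (-9,-11,-13,-15): print(y,rowseat(y,.032,c=(.6369,.0489)))
E
```

```text
time: 25.27
tool_pos: [0.5329, 0.0607, 0.0322]
tool_rot: [0.998, -0.061, 0.001, 0.001]
contact_force: [1.0, -3.4, -3.3]
width: 0.199
t 25.27 pos [0.5329 0.0607 0.0322] yaw -6.96 tilt [ 0.0017 -0.0017] F [ 1.  -3.4 -3.3] M [-0.73 -0.01  0.17] w 0.199 j [-0.78  0.31  0.71  1.96 -0.24  0.95 -1.65]
(array([0.63722322, 0.0487236 , 0.0323668 ]), array([1.40996674, 3.24655268, 3.26510848]))
yaw/torque est 0.52
-9 [-0.0008, -0.0097, 0.0004, 0.0005, -0.0006, 0.0113]
-11 [-0.0003, -0.0188, 0.0004, 0.0004, -0.0006, 0.0224]
-13 [0.0004, -0.028, 0.0004, 0.0004, -0.0006, 0.0336]
-15 [0.0014, -0.0371, 0.0004, 0.0004, -0.0006, 0.0447]
```

```bash
python3 -m handwheel '[[-0.0008,-0.0097,0.0003,0,0,0.0113,0],[-0.0003,-0.0188,0.0003,0,0,0.0224,0]]' 60
python3 - <<'E'
from h import *
st();print(ringat());tq()
for y in (-13,-15,-17): print(y,rowseat(y,.032,c=(.6369,.0489)))
E
```

```text
time: 25.43
tool_pos: [0.5341, 0.068, 0.0322]
tool_rot: [0.995, -0.096, 0.001, 0.001]
contact_force: [1.0, -3.7, -5.1]
width: 0.202
t 25.43 pos [0.5341 0.068  0.0322] yaw -11.0 tilt [ 0.0025 -0.0018] F [ 1.  -3.7 -5.1] M [-0.74 -0.15  0.16] w 0.202 j [-0.8   0.32  0.71  1.96 -0.25  0.96 -1.73]
(array([0.63730483, 0.0488005 , 0.03244657]), array([1.64141128, 3.39442025, 5.15648142]))
yaw/torque est 0.51
-13 [-0.001, -0.0092, 0.0004, 0.0004, -0.0009, 0.0111]
-15 [-0.0005, -0.0184, 0.0004, 0.0004, -0.0009, 0.0222]
-17 [0.0002, -0.0275, 0.0004, 0.0004, -0.0009, 0.0333]
```

```bash
python3 -m handwheel '[[-0.001,-0.0092,0.0003,0,0,0.0111,0],[-0.0005,-0.0184,0.0003,0,0,0.0222,0]]' 60
python3 - <<'E'
from h import *
st();print(ringat());tq()
for y in (-17,-19,-21): print(y,rowseat(y,.032,c=(.6369,.0489)))
E
```

```text
time: 25.6
tool_pos: [0.5356, 0.0749, 0.0321]
tool_rot: [0.991, -0.13, 0.002, 0.001]
contact_force: [2.5, -6.5, -4.0]
width: 0.204
t 25.6 pos [0.5356 0.0749 0.0321] yaw -14.99 tilt [ 0.0032 -0.0023] F [ 2.5 -6.5 -4. ] M [-1.44 -0.21  0.31] w 0.204 j [-0.82  0.32  0.72  1.95 -0.26  0.96 -1.81]
(array([0.63723975, 0.04856917, 0.03250135]), array([4.12171006, 5.65499711, 4.06262837]))
yaw/torque est 0.9
-17 [-0.0009, -0.0098, 0.0003, 0.0004, -0.0012, 0.0112]
-19 [-0.0005, -0.019, 0.0003, 0.0004, -0.0012, 0.0223]
-21 [0.0002, -0.0281, 0.0003, 0.0004, -0.0012, 0.0334]
```

Torque is rising (0.5 to 0.9 N m), which looks like the stop. I'll press two degrees at a time to confirm.

```bash
python3 -m handwheel '[[-0.0009,-0.0098,0.0003,0,0,0.0112,0],[-0.0009,-0.0098,0.0003,0,0,0.0112,0]]' 60
python3 - <<'E'
from h import *
st();print(ringat());tq()
for y in (-17,-19,-21): print(y,rowseat(y,.032,c=(.6369,.0489)))
E
```

```text
time: 25.77
tool_pos: [0.5365, 0.0782, 0.0319]
tool_rot: [0.989, -0.147, 0.002, 0.002]
contact_force: [2.8, -5.0, -4.1]
width: 0.198
t 25.77 pos [0.5365 0.0782 0.0319] yaw -16.91 tilt [ 0.0034 -0.004 ] F [ 2.8 -5.  -4.1] M [-1.29 -0.39  0.43] w 0.198 j [-0.83  0.33  0.73  1.95 -0.26  0.96 -1.84]
(array([0.6371949 , 0.04841073, 0.03239454]), array([4.11724285, 3.94870718, 4.08600871]))
yaw/torque est 0.84
-17 [-0.0011, -0.0014, -0.0002, 0.0009, -0.0014, 0.0005]
-19 [-0.001, -0.0105, -0.0002, 0.0009, -0.0014, 0.0116]
-21 [-0.0005, -0.0197, -0.0002, 0.0008, -0.0014, 0.0227]
```

```bash
python3 -m handwheel '[[-0.001,-0.0105,0,0,0,0.0116,0],[-0.0005,-0.0197,0,0,0,0.0227,0]]' 60
python3 - <<'E'
from fit import *
s=st();print(ringat());tq()
for y in (-19,-21,-25): print(y,rowseat(y,.032,c=(.6369,.0489)))
p=snap('top','c13');q=snap('scene','c13s')
P=spanpolys(s,rx=.105,ry=-.0008,dyaw=1e-6)
overlay(p,(220,105,60,60),11,P,'pics/o13.png')
overlay(q,(255,140,80,80),9,P,'pics/o13s.png')
E
```

```text
time: 25.93
tool_pos: [0.5378, 0.0823, 0.0317]
tool_rot: [0.983, -0.182, 0.002, 0.004]
contact_force: [0.2, -14.2, -2.7]
width: 0.203
t 25.93 pos [0.5378 0.0823 0.0317] yaw -20.98 tilt [ 0.0017 -0.0082] F [  0.2 -14.2  -2.7] M [-3.13  0.08  1.4 ] w 0.203 j [-0.85  0.34  0.74  1.94 -0.27  0.96 -1.92]
(array([0.63613237, 0.04547011, 0.03217077]), array([ 5.28941635, 13.17752049,  2.8390507 ]))
yaw/torque est 2.78
-19 [-0.0011, 0.0004, -0.0008, 0.0023, -0.0014, -0.011]
-21 [-0.0013, -0.0088, -0.0008, 0.0022, -0.0014, 0.0001]
-25 [-0.0008, -0.0271, -0.0009, 0.0022, -0.0015, 0.0223]
```

View pics/o13.png

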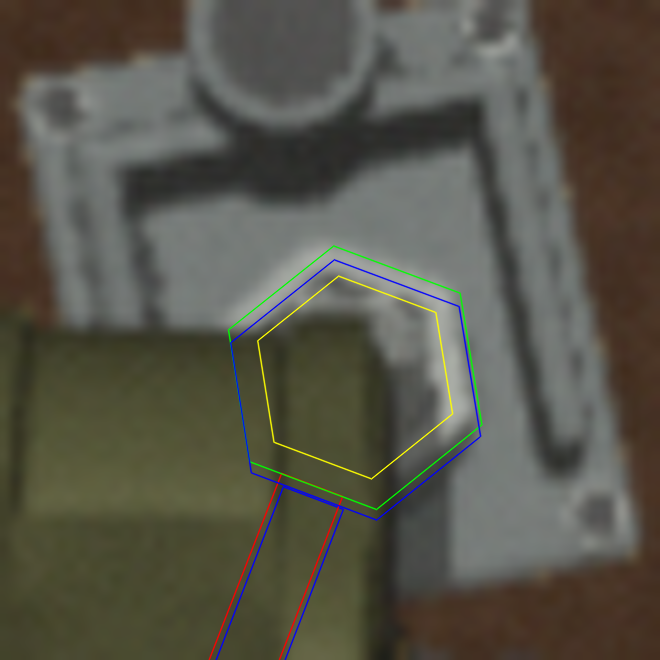

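View pics/o13s.png

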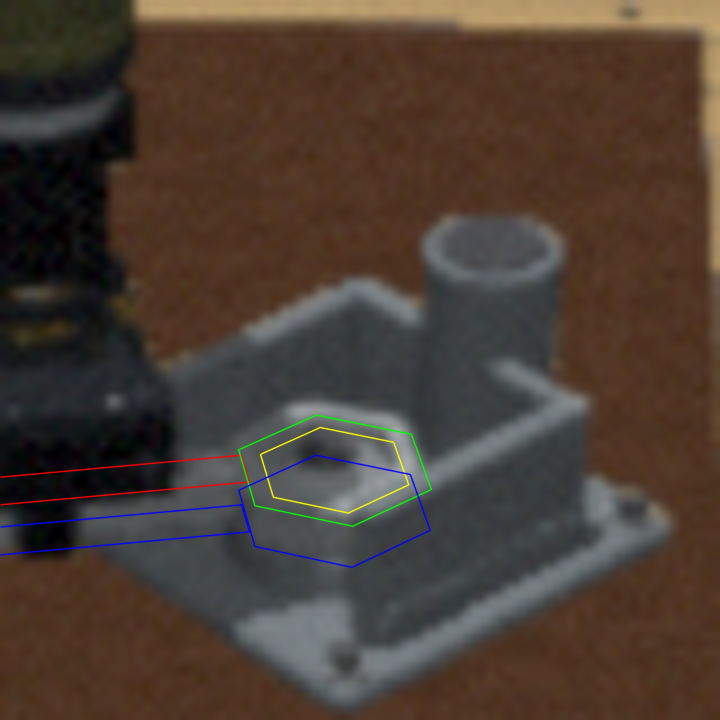

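Run:
```python
from h import *
for y in (-18,-13,-8): print(y,rowseat(y,.032,c=(.6369,.0485)))
```

```text
-18 [-0.0004, 0.0084, -0.0007, 0.0019, -0.0015, -0.0162]
-13 [0.0019, 0.0312, -0.0006, 0.002, -0.0014, -0.044]
-8 [0.0062, 0.0537, -0.0004, 0.0021, -0.0013, -0.0717]
```

```bash
python3 -m handwheel '[[0,0.0084,0,0.001,-0.001,-0.0162,0],[0.0019,0.0312,0,0.002,-0.0014,-0.044,0],[0.005,0.047,0,0.002,-0.0014,-0.063,0],[0.005,0.047,0,0.002,-0.0014,-0.063,0]]' 60
python3 - <<'E'
from h import *
st();print(ringat());tq()
E
```

```text
time: 26.37
tool_pos: [0.5334, 0.067, 0.0321]
tool_rot: [0.996, -0.085, 0.0, -0.003]
contact_force: [4.0, -2.8, -5.2]
width: 0.205
t 26.37 pos [0.5334 0.067  0.0321] yaw -9.76 tilt [0.0008 0.0061] F [ 4.  -2.8 -5.2] M [-0.71 -0.66 -0.19] w 0.205 j [-0.79  0.31  0.71  1.96 -0.26  0.96 -1.7 ]
(array([0.6370451 , 0.05001786, 0.03205452]), array([4.38990755, 2.07841015, 5.21725806]))
yaw/torque est 0.02
```

```bash
python3 -m handwheel '[[0.003,0,0,0,0,0,0],[0.003,0.002,-0.02,0,-0.001,0,0],[0.003,0.002,-0.05,0,-0.001,0,0],[0.003,0.002,-0.1,0,-0.001,0,0],[0.003,0.002,-0.17,0,-0.001,0,0],[0.003,0.002,-0.25,0,-0.001,0,0],[0.003,0.002,-0.27,0,-0.001,0,0],[0.003,0.002,-0.27,0,0,0,0]]' 60
python3 - <<'E'
from fit import *
s=st();print(ringat())
p=snap('top','c14');q=snap('scene','c14s')
P=spanpolys(s,rx=.105,ry=-.0008,dyaw=1e-6)
overlay(p,(220,105,60,60),11,[],'pics/o14.png')
overlay(q,(235,130,90,90),8,P,'pics/o14s.png')
E
```

```text
time: 27.03
tool_pos: [0.5352, 0.07, 0.1421]
tool_rot: [0.996, -0.083, 0.001, -0.005]
contact_force: [-0.1, -0.0, -4.2]
width: 0.203
t 27.03 pos [0.5352 0.07   0.1421] yaw -9.58 tilt [0.0023 0.0105] F [-0.1 -0.  -4.2] M [-0.04  0.17  0.  ] w 0.203 j [-0.85  0.16  0.75  1.86 -0.13  1.16 -1.8 ]
(array([0.63885736, 0.05334677, 0.14216374]), array([-0.05190541,  0.0961047 ,  4.16315388]))
```

View pics/o14.png

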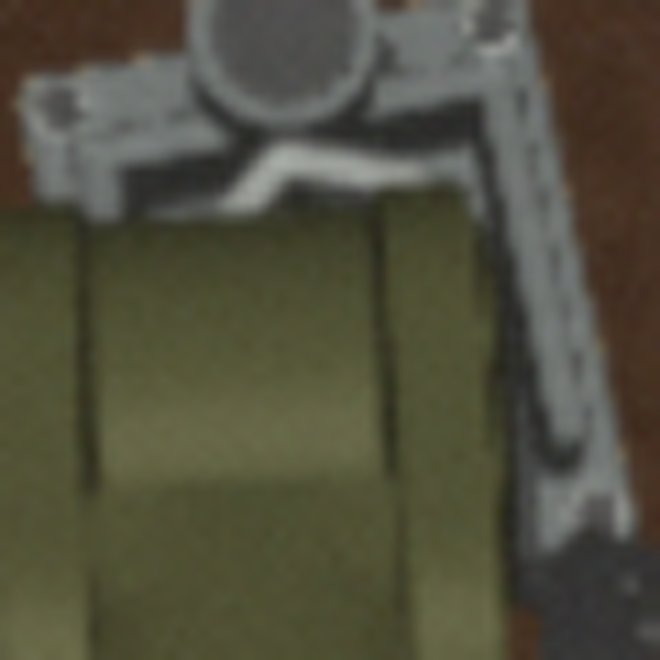

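View pics/o14s.png

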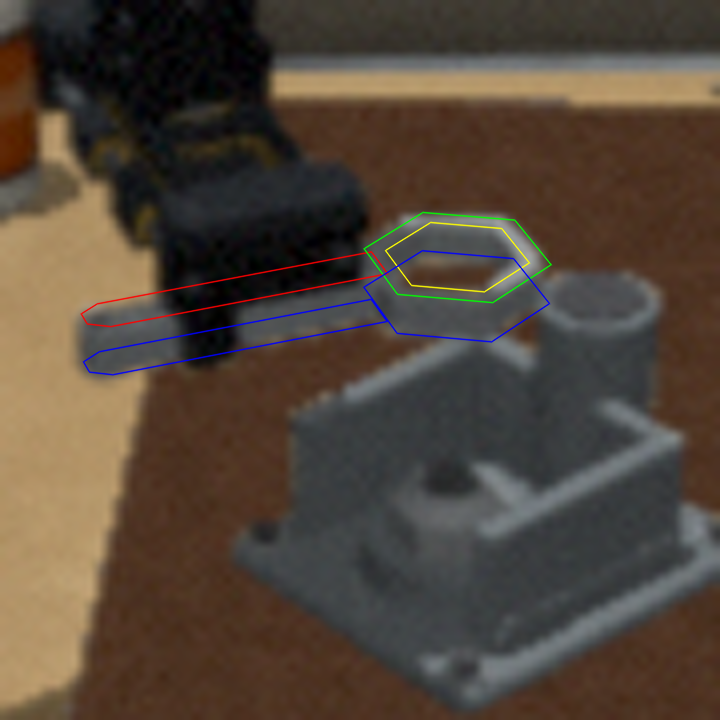

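Run:
```python
from h import *
print(rowto(.48,-.19,.14,22))
```

```text
[-0.0209, 0.6608, -0.0086, -0.0027, 0.0011, -0.1755]
```

```bash
python3 -m handwheel '[[0,0.04,-0.005,-0.001,0,-0.01,0],[-0.005,0.12,-0.008,-0.002,0.001,-0.03,0],[-0.01,0.2,-0.008,-0.0027,0.001,-0.055,0],[-0.01,0.28,-0.008,-0.0027,0.001,-0.08,0],[-0.015,0.36,-0.008,-0.0027,0.001,-0.1,0],[-0.02,0.44,-0.008,-0.0027,0.001,-0.125,0],[-0.02,0.52,-0.008,-0.0027,0.001,-0.15,0],[-0.02,0.58,-0.008,-0.0027,0.001,-0.17,0]]' 60
python3 - <<'E'
from h import *
st();print(rowto(.48,-.19,.05,22))
E
```

```text
time: 27.8
tool_pos: [0.4839, -0.1614, 0.139]
tool_rot: [0.983, 0.183, -0.001, 0.0]
contact_force: [0.4, -1.1, -3.7]
width: 0.204
t 27.8 pos [ 0.4839 -0.1614  0.139 ] yaw 21.05 tilt [-0.0025 -0.0008] F [ 0.4 -1.1 -3.7] M [-0.11  0.11  0.04] w 0.204 j [-0.57  0.1   0.89  1.93 -0.08  1.16 -0.85]
[-0.0341, 0.0633, 0.2225, -0.0, 0.0008, -0.0053]
```

```bash
python3 -m handwheel '[[-0.01,0.03,0,0,0,-0.004,0],[-0.03,0.055,0,0,0,-0.005,0],[-0.034,0.063,0.03,0,0,-0.005,0],[-0.034,0.063,0.09,0,0,-0.005,0],[-0.034,0.063,0.14,0,0,-0.005,0],[-0.034,0.063,0.17,0,0,-0.005,0],[-0.034,0.063,0.17,0,0,-0.005,0]]' 60
python3 - <<'E'
from fit import *
p=snap('top','c15');q=snap('scene','c15s');s=st()
pickle.dump((p,q,s),open('c15.pkl','wb'))
overlay(p,(228,120,44,40),14,[(hexa(.637,.0488,.044,.023,54),(255,0,255))],'pics/nut15.png')
overlay(p,(228,120,44,40),14,[],'pics/nut15r.png')
overlay(q,(240,160,100,100),7,spanpolys(s,rx=.105,ry=-.0008,dyaw=1e-6),'pics/o15s.png')
E
```

```text
time: 28.38
tool_pos: [0.4796, -0.1859, 0.0687]
tool_rot: [0.982, 0.19, -0.003, -0.001]
contact_force: [0.3, -0.3, -3.7]
width: 0.204
t 28.48 pos [ 0.4823 -0.1873  0.0722] yaw 21.87 tilt [-0.0008 -0.001 ] F [ 0.5 -0.3 -3.6] M [-0.07  0.12 -0.01] w 0.198 j [-0.48  0.23  0.89  1.98 -0.21  1.03 -0.68]
```

View pics/nut15.png

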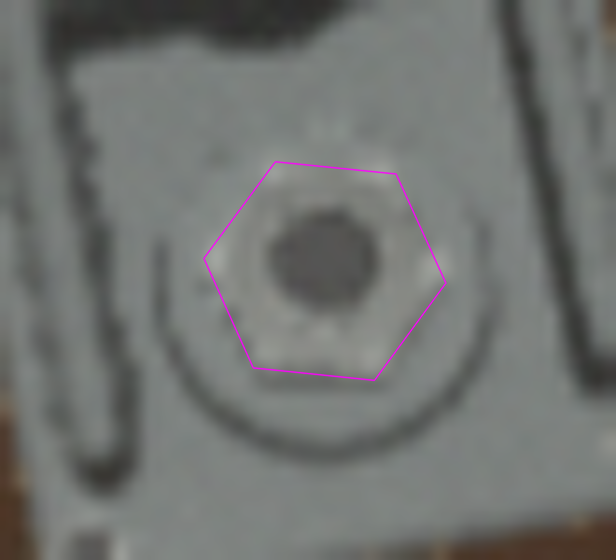

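View pics/nut15r.png

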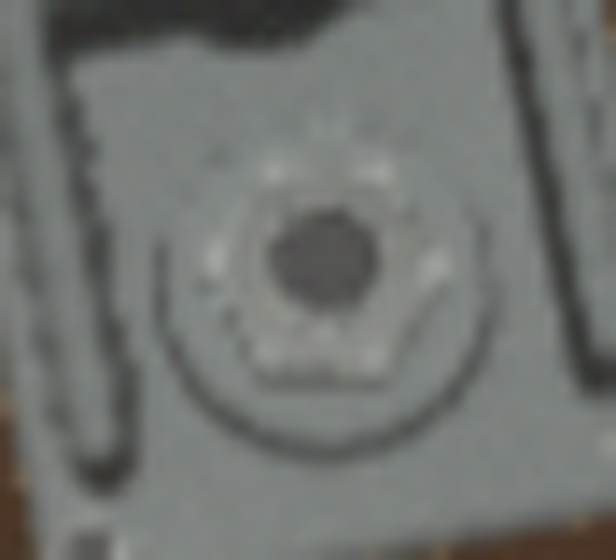

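View pics/o15s.png

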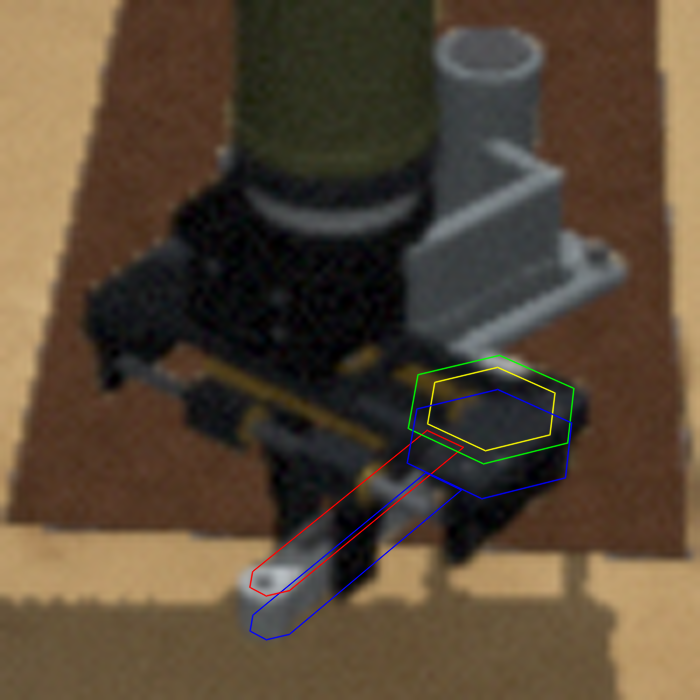

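Run:
```python
from fit import *
np.set_printoptions(precision=2,suppress=True)
p,q,s=pickle.load(open('c15.pkl','rb'))
f=lambda u,v:((u+.5)/14-.5+228,(v+.5)/14-.5+120)
C=np.array([atz(p,f(*c),.044) for c in[(270,165),(380,168),(437,262),(377,364),(262,362),(213,252)]])[:,:2]
c=C.mean(0);a=np.degrees(np.arctan2(*(C-c).T[::-1]));print(c,a%60)
print(rowto(.48,-.19,.002,22),tuple(np.round(s['tool_pos'],4)))
```

```text
[0.64 0.05] [28.28 29.22 29.96 27.4  28.91 24.65]
[-0.0078, 0.0041, 0.1754, 0.0002, 0.0004, -0.0007] (np.float64(0.4823), np.float64(-0.1873), np.float64(0.0722))
```

```bash
python3 -m handwheel '[[0,0,0.04,0,0,0,0],[0,0,0.09,0,0,0,0],[0,0,0.13,0,0,0,0],[0,0,0.15,0,0,0,0],[0,0,0.162,0,0,0,0],[0,0,0.17,0,0,0,0],[0,0,0.173,0,0,0,0],[0,0,0.173,0,0,0,0]]' 40
python3 - <<'E'
from h import *
st()
E
```

```text
time: 29.15
tool_pos: [0.4837, -0.1879, 0.0045]
tool_rot: [0.982, 0.19, 0.001, 0.001]
contact_force: [-0.5, -0.9, -3.9]
width: 0.206
t 29.15 pos [ 0.4837 -0.1879  0.0045] yaw 21.86 tilt [ 0.0027 -0.0009] F [-0.5 -0.9 -3.9] M [-0.09  0.2  -0.08] w 0.206 j [-0.41  0.35  0.83  2.02 -0.33  0.9  -0.59]
```

```bash
python3 -m handwheel '[[0,0,0.004,0,0,0,0],[0,0,0.008,0,0,0,0],[0,0,0.008,0,0,0,0]]' 40
python3 - <<'E'
from h import *
st()
E
```

```text
time: 29.4
tool_pos: [0.4834, -0.1878, 0.0009]
tool_rot: [0.982, 0.19, 0.001, 0.001]
contact_force: [0.2, -0.3, -4.6]
width: 0.204
t 29.4 pos [ 0.4834 -0.1878  0.0009] yaw 21.85 tilt [ 0.0022 -0.0007] F [ 0.2 -0.3 -4.6] M [-0.03  0.15 -0.04] w 0.204 j [-0.4   0.36  0.83  2.03 -0.34  0.89 -0.58]
```

```bash
python3 -m handwheel '[[0,0,0.001,0,0,0,0.45],[0,0,0.001,0,0,0,0.45],[0,0,0.001,0,0,0,0.45],[0,0,0.001,0,0,0,0.45],[0,0,0.001,0,0,0,0.45],[0,0,0.001,0,0,0,0.45],[0,0,0.001,0,0,0,0.45]]' 40
python3 - <<'E'
from h import *
st()
E
```

```text
time: 29.98
tool_pos: [0.4834, -0.1881, 0.0005]
tool_rot: [0.982, 0.189, 0.001, 0.001]
contact_force: [0.7, -0.7, 1.4]
width: 0.448
t 29.98 pos [ 0.4834 -0.1881  0.0005] yaw 21.84 tilt [ 0.0021 -0.0012] F [ 0.7 -0.7  1.4] M [-0.25  0.11  0.  ] w 0.448 j [-0.4   0.36  0.83  2.03 -0.34  0.89 -0.58]
```

```bash
python3 -m handwheel '[[0,0,-0.03,0,0,0,0.45],[0,0,-0.1,0,0,0,0.45],[0,0,-0.19,0,0,0,0.45],[0,0,-0.28,0,0,0,0.45],[-0.03,0.03,-0.36,0,0,0,0.45],[-0.08,0.1,-0.4,0,0,0,0.45],[-0.1,0.18,-0.4,0,0,0,0.45],[-0.1,0.22,-0.4,0,0,0,0.45]]' 40
python3 - <<'E'
from fit import *
p=snap('top','c16');q=snap('scene','c16s');s=st()
np.set_printoptions(precision=4,suppress=True)
V=[]
for n,i in(('top',p),('scene',q)):
    o=outline_of(i,'spanner')
    if o: print(n,o[0]['conf'],o[0]['rect']); V.append((i,o[0]['pixels'].astype(float),win(o[0]['rect'])))
r=fitpose(V,lambda v:mkspan(v[:4],ro=32.5),np.array([.4834,-.188,np.radians(202),0.]),[.01,.01,.1,.01]);print(r.x,r.fun)
for n in('tape_measure','glue_bottle'): print(n,[ (i['xy'],i['conf']) for i in pinpoint(p,n)[:1]+pinpoint(q,n)[:1]])
E
```

```text
time: 30.65
tool_pos: [0.478, -0.289, 0.1636]
tool_rot: [0.982, 0.188, 0.003, 0.002]
contact_force: [-0.0, -0.9, -0.1]
width: 0.448
t 30.75 pos [ 0.4781 -0.2878  0.1618] yaw 21.56 tilt [ 0.0026 -0.0036] F [-0.6 -0.1 -0.5] M [-0.05  0.14 -0.06] w 0.449 j [-0.37  0.24  0.98  1.8  -0.21  1.22 -0.52]
top 0.91 [303.1, 147.3, 36.6, 60.6]
scene 0.78 [273.3, 228.0, 46.9, 40.0]
[ 0.4869 -0.185   3.5242  0.0033] 139.21557862360632
tape_measure [([156.8, 203.5], 0.92), ([202.7, 175.9], 0.56)]
glue_bottle [([124.4, 149.1], 0.6), ([233.1, 151.1], 0.83)]
```

View pics/c16.png

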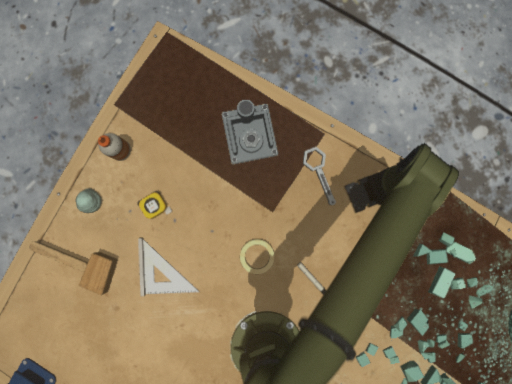

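View pics/c16s.png

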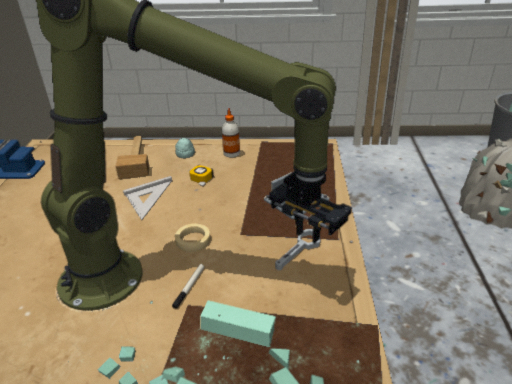

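```bash
python3 -m handwheel '[[0,0,0,0,0,0,0.45],[0,0,0,0,0,0,0.45],[0,0,0,0,0,0,0.45],[0,0,0,0,0,0,0.45]]'; python3 -c "
from bench import *
sign_off()"
```

```text
time: 31.38
tool_pos: [0.4784, -0.284, 0.1603]
tool_rot: [0.982, 0.19, 0.001, 0.0]
contact_force: [0.4, 0.0, -0.6]
width: 0.45
the job is handed in; nothing more can be done
```

The nut is tightened to its stop, the spanner lies flat on the worktop a few centimetres from the foot, and the job is handed in at 31.4 s.

- **Failed first try:** The ring caught on top of the nut and the spanner tilted in the grip, so that sweep did not turn it. I levelled the spanner on the worktop, gripped it lower and harder, measured the ring's offset again and went back.
- **Tightening:** The ring then dropped over the nut with no contact force both times. Two strokes with one reseat turned it at a steady 0.5 N m or so. At the end the torque rose to about 2.8 N m, which I took as the stop.
- **Nut angle:** In the top picture the nut turned about 96° (1.67 rad). From an estimated start of 0.24 rad that gives about 1.91, against the stop at 1.9. The start value is itself an estimate: judged from handle angles and play alone, I got about 0.13.
- **Spanner:** The two-view fit puts its underside at 3 mm, which is flat within the error of the fit. The ring is about 6 cm from the foot.
- **Bystanders:** I did not go near the tape measure or the glue bottle. In the last pictures they look to be where they were; the detected points differ by up to 4 pixels, which I put down to detection scatter.
- **Robot:** At hand-in the gripper was open, 16 cm up and touching nothing.

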